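# Pack the fishing kit into its foam trays

### The job

Pack the fishing kit for tomorrow: set the casting reel, the two spools and the small clear lure box each into the foam tray whose cut-out has its shape and size, standing flat on the pocket's floor as they stand now, the reel and the lure box lying lengthways in theirs. Set the pieces down rather than dropping them, and leave the mug and the pliers where they are.

Things in the scene. Friction and masses are not known exactly. Their poses are not given: they have to be found in the camera images.
- reel_center (a point): Casting reel standing on a flat side plate, crank on top. Body: oval 44 mm wide (x), 88 long (y), 44 high; the rod foot, a flat plate 60 mm long (y), 16 to 34 mm up, stands out at -x. Grip across foot plus oval, 50 mm along x, 25 either side of this point. Crank along y, black knobs at y = +-35 mm, 66 mm up. 0.2 kg. Point: mid-grip, 25 mm above its underside. Goes in the oblong pocket.
- line_spool_center (a point): Filler spool of fishing line standing on end: pale plastic drum full of line, paper label on top, 64 mm in diameter, 42 mm high; the larger of the two spools. About 0.14 kg. Point: its centre, 21 mm above its underside; z is its axis. Goes in the large round pocket.
- spare_spool_center (a point): Spare spool of a spinning reel standing on its dark metal skirt, bright lip above: 46 mm in diameter, 36 mm high, with a black drag knob (20 mm in diameter) on top that reaches 46 mm; the smaller of the two spools. About 0.07 kg. Point: on its axis, 20 mm above its underside; z is its axis. Goes in the small round pocket.
- lure_box_center (a point): Small closed box of clear plastic with lures inside, 50 mm wide (x), 112 mm long (y), 38 mm high. About 0.17 kg. Point: its centre, 19 mm above its underside. Goes in the rectangular pocket.
- tray_oblong: Low foam tray, fixed, 100 (x) by 140 (y) by 20 mm high, dark top. Centred in it a pocket with light grey floor 10 mm above the table, 10 mm deep: an oblong with round ends, 66 mm (x) by 106 mm (y), for the reel. Mid both long edges (its +x, -x sides) a 30 mm wide thumb cut at pocket depth gives room for fingers that close along its x. Origin: centre of its underside; z up.
- tray_big_round: Low foam tray, fixed, 100 (x) by 140 (y) by 20 mm high, dark top. Centred in it a pocket with light grey floor 10 mm above the table, 10 mm deep: a round of 80 mm diameter, for the larger spool. Mid both long edges (its +x, -x sides) a 30 mm wide thumb cut at pocket depth gives room for fingers that close along its x. Origin: centre of its underside; z up.
- tray_small_round: Low foam tray, fixed, 100 (x) by 140 (y) by 20 mm high, dark top. Centred in it a pocket with light grey floor 10 mm above the table, 10 mm deep: a round of 62 mm diameter, for the smaller spool. Mid both long edges (its +x, -x sides) a 30 mm wide thumb cut at pocket depth gives room for fingers that close along its x. Origin: centre of its underside; z up.
- tray_rectangle: Low foam tray, fixed, 100 (x) by 140 (y) by 20 mm high, dark top. Centred in it a pocket with light grey floor 10 mm above the table, 10 mm deep: a rectangle 66 mm (x) by 128 mm (y), for the lure box. Mid both long edges (its +x, -x sides) a 30 mm wide thumb cut at pocket depth gives room for fingers that close along its x. Origin: centre of its underside; z up.
- mug_center (a point): White mug standing among the kit, to be left alone: 72 mm in diameter, 75 mm high, handle at its +y side reaching about 70 mm from the axis. Point: on its axis, 37 mm above the table.
- pliers_center (a point): Fishing pliers lying flat among the kit, to be left alone: 150 mm long (y, jaws to +y), 46 mm wide, 12 mm thick, black grips, steel jaws. Point: middle of their length, 6 mm above the table.
Mind the look-alikes: they are no part of the job. Leave any blue or pink look-alike of the part that bears lure_box_center alone. What is shaped like the part that bears spare_spool_center but green is not meant.

How it is judged (in metres and radians):
At the end, for the whole second after the job is handed in: Each piece in its own pocket: within 12 mm of the tray's centre, on the pocket floor (height within 4 mm), upright within 0.12 rad, at rest and released; reel and lure box within 0.35 rad of the tray's length, either way round; mug and pliers within 30 mm of where they stood (horizontal distance between reel_center and tray_oblong below 0.012 m and z of reel_center in the frame of tray_oblong between 0.031 and 0.039 m and angle between each of reel_center, line_spool_center, spare_spool_center, lure_box_center's own z axis and vertical below 0.12 rad and linear speed of each of reel, line_spool, spare_spool, lure_box below 0.02 m/s and contact force between the fingers and reel below 0.1 N and angle between the y axis of reel_center and the y axis of tray_oblong, either way round below 0.35 rad and horizontal distance between line_spool_center and tray_big_round below 0.012 m and z of line_spool_center in the frame of tray_big_round between 0.027 and 0.035 m and contact force between the fingers and line_spool below 0.1 N and horizontal distance between spare_spool_center and tray_small_round below 0.012 m and z of spare_spool_center in the frame of tray_small_round between 0.026 and 0.034 m and contact force between the fingers and spare_spool below 0.1 N and horizontal distance between lure_box_center and tray_rectangle below 0.012 m and z of lure_box_center in the frame of tray_rectangle between 0.025 and 0.033 m and contact force between the fingers and lure_box below 0.1 N and angle between the y axis of lure_box_center and the y axis of tray_rectangle, either way round below 0.35 rad and distance of each of mug_center, pliers_center from where it was at the start of the episode below 0.03 m); the robot touches nothing.
It fails at once if a piece is dropped or thrown: it moves faster than 0.8 m/s (a fall of about 33 mm) with no finger on it ((linear speed of reel above 0.8 m/s and contact force between the fingers and reel below 0.05 N) or (linear speed of line_spool above 0.8 m/s and contact force between the fingers and line_spool below 0.05 N) or (linear speed of spare_spool above 0.8 m/s and contact force between the fingers and spare_spool below 0.05 N) or (linear speed of lure_box above 0.8 m/s and contact force between the fingers and lure_box below 0.05 N)).
It fails at once if the mug is pushed more than 30 mm or tipped (distance of mug_center from where it was at the start of the episode above 0.03 m or angle between mug_center's own z axis and vertical above 0.4 rad).
It fails at once if the pliers are pushed more than 30 mm (distance of pliers_center from where it was at the start of the episode above 0.03 m).
It also fails if it takes over 112 s, if anything falls off the work surface, if the arm or the gripper's body presses on something with over 40 N, if the wrist force passes 120 N, or if a joint passes its speed limit or range.

### The arm

A 6-joint arm with a two-finger parallel gripper is mounted at the origin on the work surface. World frame = base frame: x ahead of the robot, y to its left, z up, the work surface at z = 0. Lengths are in mm, angles in rad, forces in N, time in s.
With the tool pointing down it reaches from about 350 to 875 mm from the base axis. Payload 4.2 kg.
Tool frame: the origin (TCP) lies midway between the tips of the shut fingers; the grasp point (between the pads) lies 19 mm behind it; z points along the fingers, y is the line along which they close (so a half turn about z gives the same grasp; the last joint's range is limited). The gripper opens to 85 mm and grips with 20 to 120 N. Pads are 22 mm wide; open, the fingers measure 114 mm over their backs; the gripper's body (76 mm by 85 mm) begins 54 mm behind the grasp point. The pads swing forward as they close: fully open they stand 13 mm farther back than shut.
Start: joints at [1.364, 0.385, 0.008, 0, -1.194, -0.259], TCP at [280.677, 558.408, 231.312] pointing down, gripper open.
Joint ranges: [-3.14, 3.14], [-1.21, 2.06], [-1.07, 1.41], [-3.16, 2.05], [-2.99, -0.16], [-3.1, 3.1]. Speed limits (rad/s): [2.79, 2.79, 3.14, 3.14, 3.14, 3.14].

### API

Orientations are given as a unit quaternion [x, y, z, w].
In Python, from bench import arm gives the robot as it stands.
- The arm moves only by the tool send_rows, never from a script. Its argument "targets" is a list of rows, each an object of numbers: "gripper": the gripper command: -1 is fully open, 1 is shut, values between are in proportion; "x", "y", "z": the shift along the tool's x, y, z in cm; "ax", "ay", "az": the turn, a rotation vector about the tool's x, y, z in degrees. A call has 1 to 5 rows; each row shifts and turns the commanded pose from where the row before left it, along the tool's axes as they then stand; what a row does not reach is not made up. A row lasts 1/12 s, in which the tool goes at most 41.7 mm and 7.16 degrees, less where a joint would pass 70% of its speed; a pose out of reach is approached as far as the arm can. A call is refused whole if a number of a shift passes 4.17 or a number of a turn 7.16, either way. A call with a gripper value outside its range is refused whole. The fingers move at their own pace and stop on an object; the grip force is fixed at half the most. Time passes only in rows, so rows that do not move let the fingers close. It gives the time, the measured TCP pose, the force, the opening and the grip force at its end, in the units of the state.
- arm.read_state(): the state, without advancing time (a new reading comes with each control period).
- arm.get_image(name): name is "side" or "top"; returns (picture, depth): 400x640x3 uint8, red, green, blue; 400x640 float32, mm along the optical axis (not along the pixel's ray), 0 where there is no reading.
- arm.camera_model(name): a dict with "fx", "fy", "cx", "cy" (pixels), "distortion" ([k1, k2, p1, p2, k3] as OpenCV has them; the pictures are not rectified), "cam_to_world" (4x4, takes a point from camera to world coordinates). Camera axes: x right, y down, z forward; pixel columns grow to the right and rows downward; lengths in mm; the calibration is good to about 2 mm. A picture is of the moment at which its call begins. camera_model takes no time and is no camera call.
- arm.job_done(): hands the job in; it is judged then, once.
Trained networks look in the newest picture that a camera, given by its name, has taken for a name from the list of things; names that differ only in an ending like _2 or _b are one class to them, and where a whole thing is asked for, a point or a joint stands for the part that bears it (a point fixed in the world has none). Each returns a list of dicts, best first, with "score" (0 to 1); they miss things now and then, are a little off and sometimes report something else, mostly with a low value. They report only what shows in the picture. A call takes as long as a camera call. They do not tell look-alikes from the thing itself.
- arm.boxes_of(camera, thing): "rect" ([left, top, width, height] in pixels, round what is visible of it).
The state is a dict: "clock": time; "joints": joint angles; "joint_vel": joint speeds; "joint_efforts": joint torques, N m; "position": TCP position; "ee_rot": TCP orientation; "contact_force": force on the tool from outside, world axes, zero at the start; "wrist_torque": the same for the moment, N m; "gripper_width": finger opening in mm; "grasp_force": force on a finger pad.
Only numpy, scipy, OpenCV 4.12 (cv2) and the standard library are available. Lean on these libraries where they do the work, as an engineer would, in place of code of your own. Each camera call takes 0.05 s, during which the arm holds its last target. There are 200 camera calls.

## Working session

There is one attempt and no reset: what is moved stays moved. The work goes in short steps, Python scripts to look and compute and a tool call to move; the robot and the scene stay as the last step left them, time stands still between calls to the robot, and variables do not carry over. Pictures are saved under pics/ and viewed, at most 14 in all, crops included, and the job is handed in when it is done.

Besides the shell and the picture viewer there is one more tool, called after ">>>" as name(argument=value, ...) on one line, values as JSON. send_rows: Moves the arm, as the interface text tells. Its arguments: {"type":"object","properties":{"targets":{"type":"array"}},"required":["targets"]}

```bash
mkdir -p pics; cat > h.py <<'E'
import numpy as np, cv2
from bench import arm
def snap(n):
    im,d=arm.get_image(n); return im,d
def save(im,f): cv2.imwrite('pics/'+f,im[:,:,::-1])
def w(n,u,v,d=None,z=None):
    m=arm.camera_model(n); K=np.array([[m['fx'],0,m['cx']],[0,m['fy'],m['cy']],[0,0,1]])
    p=cv2.undistortPoints(np.array([[[u,v]]],float),K,np.array(m['distortion'],float))[0,0]
    T=np.array(m['cam_to_world']); r=T[:3,:3]@np.array([p[0],p[1],1]); o=T[:3,3]
    s=d if d is not None else (z-o[2])/r[2]
    return o+s*r
E
python3 - <<'E'
from h import *
for n in('top','side'):
    im,d=snap(n); save(im,n+'0.png'); m=arm.camera_model(n); print(n,np.round(m['cam_to_world'],2).tolist(),m['fx'])
    for t in['reel_center','line_spool_center','spare_spool_center','lure_box_center','tray_oblong','tray_big_round','tray_small_round','tray_rectangle','mug_center','pliers_center']:
        print(t,[(np.round(b['rect']).astype(int).tolist(),round(b['score'],2)) for b in arm.boxes_of(n,t)][:4])
print(arm.read_state())
E
```

```text
top [[-0.02, -1.0, 0.06, 433.82], [-1.0, 0.02, -0.01, 16.7], [0.01, -0.06, -1.0, 1411.94], [0.0, 0.0, 0.0, 1.0]] 514.3349663270114
reel_center [([373, 146, 35, 27], 0.91)]
line_spool_center [([454, 158, 24, 24], 0.57)]
spare_spool_center [([318, 204, 16, 14], 0.73), ([320, 236, 21, 22], 0.52)]
lure_box_center [([162, 156, 43, 32], 0.96), ([160, 105, 44, 30], 0.94), ([166, 255, 24, 45], 0.89)]
tray_oblong [([371, 200, 53, 33], 0.62)]
tray_big_round [([224, 198, 56, 44], 0.62)]
tray_small_round [([291, 133, 58, 43], 0.78)]
tray_rectangle [([373, 200, 52, 36], 0.37)]
mug_center [([226, 146, 38, 30], 0.92)]
pliers_center [([152, 223, 56, 17], 0.85)]
side [[-0.99, -0.08, 0.07, 441.68], [-0.1, 0.69, -0.71, 927.76], [0.01, -0.72, -0.7, 948.62], [0.0, 0.0, 0.0, 1.0]] 476.15682735489844
reel_center [([286, 139, 22, 34], 0.66)]
line_spool_center [([307, 114, 16, 18], 0.74), ([255, 232, 34, 44], 0.37)]
spare_spool_center [([325, 193, 15, 21], 0.76), ([361, 197, 16, 16], 0.53)]
lure_box_center [([251, 292, 37, 57], 0.8), ([372, 329, 58, 35], 0.8), ([197, 292, 25, 52], 0.63)]
tray_oblong [([327, 
[... 281 characters left out ...]
e+00,  3.84707523e-01,  7.90574342e-03, -2.43048065e-05,
       -1.19394094e+00, -2.58565821e-01]), 'joint_vel': array([-1.46672441e-04, -6.37607066e-04,  1.40208936e-05,  6.19170961e-04,
       -1.10844007e-03, -1.18428402e-04]), 'joint_efforts': array([-5.07728600e-05, -3.92099154e+01,  1.88616121e+01,  4.19065610e+00,
       -4.89327649e-04, -1.27882920e-06]), 'position': array([280.68975013, 558.42066024, 231.30617247]), 'ee_rot': array([ 9.73001384e-01, -2.30799275e-01, -1.19840303e-05, -2.65047852e-05]), 'contact_force': array([ 0.57332561, -0.97693696,  0.65416334]), 'wrist_torque': array([-0.00926162, -0.03308945,  0.0014559 ]), 'grasp_force': 0.0, 'gripper_width': 85.61510742270721}
```

```bash
python3 - <<'E'
import cv2
a=cv2.imread('pics/top0.png'); c=a[90:310,140:500]; cv2.imwrite('pics/t1.png',cv2.resize(c,None,fx=2.2,fy=2.2,interpolation=3))
E
```

```text
(no output)
```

View pics/t1.png

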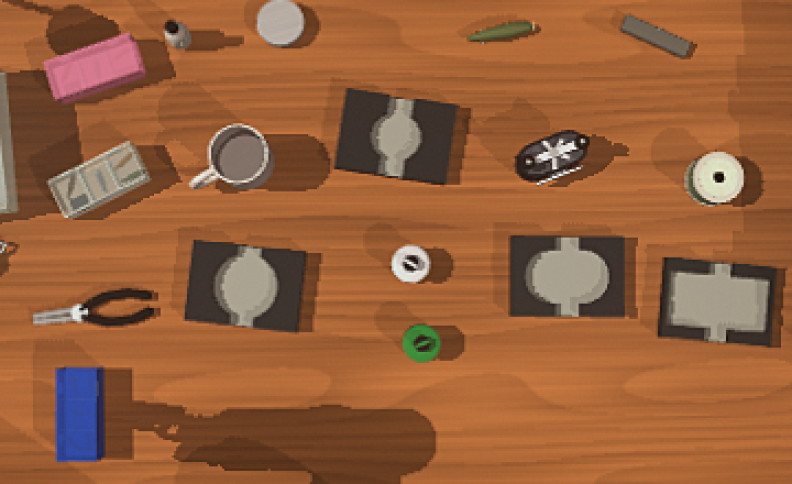

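View pics/side0.png

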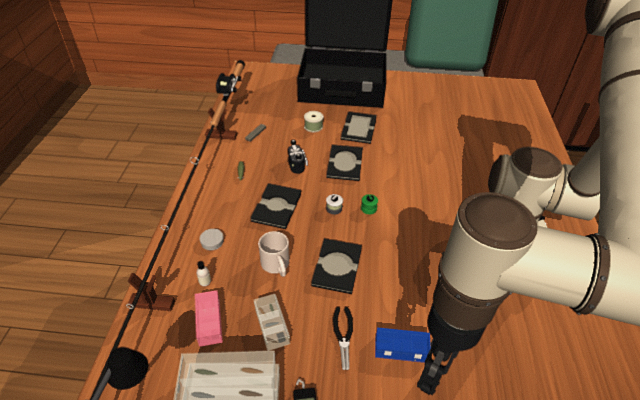

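The top crop shows the reel at full-image pixel (391,160), the pale line spool at (466,171), the white spare spool at (327,210) and the clear lure box at (184,171). The look-alikes are green spool (331,246), pink box (183,121), blue box (176,278) and the open lure tray at the far left. The tray pockets are big round (251,219), small round (320,152), oblong (398,215) and rectangle (467,226). Next I'll measure them.

```bash
cat >> h.py <<'E'
def cloud(n,im,d):
    m=arm.camera_model(n); K=np.array([[m['fx'],0,m['cx']],[0,m['fy'],m['cy']],[0,0,1]])
    v,u=np.mgrid[:400,:640]; p=cv2.undistortPoints(np.stack([u,v],-1).reshape(-1,1,2).astype(float),K,np.array(m['distortion'],float)).reshape(400,640,2)
    P=np.dstack([p*d[...,None],d]); T=np.array(m['cam_to_world']); return P@T[:3,:3].T+T[:3,3]
def rect(P):
    (c,s,a)=cv2.minAreaRect(P[:,:2].astype(np.float32)); b=cv2.boxPoints((c,s,a)); e=[b[1]-b[0],b[2]-b[1]]; l=max(e,key=np.linalg.norm)
    return np.round(c,1),np.round(sorted(s),1),'long axis deg',round(float(np.degrees(np.arctan2(l[1],l[0]))%180),1)
E
python3 - <<'E'
from h import *
im,d=snap('top'); C=cloud('top',im,d); Z=C[...,2]
hsv=cv2.cvtColor(im,cv2.COLOR_RGB2HSV)
R={'reel':(365,140,50,40),'line':(448,153,36,36),'spare':(312,197,26,26),'lure':(157,150,53,42),'mug':(220,140,50,40),'pliers':(150,215,65,30)}
for k,(x,y,a,b) in R.items():
    s=(slice(y,y+b),slice(x,x+a)); z=Z[s]; q=C[s]
    if k!='pliers':
      for t in(9,20,30,38): 
        m=z>t
        if m.sum()>5: print(k,t,m.sum(),rect(q[m]),'zmax',np.percentile(z[m],95).round())
    else: print(k,rect(q[z>5]))
    print('table z',np.median(z[z<8]).round(1))
T={'oblong':(366,193,64,46),'big':(218,192,68,54),'small':(286,126,68,54),'rectangle':(432,202,68,48)}
for k,(x,y,a,b) in T.items():
    s=(slice(y,y+b),slice(x,x+a)); q=C[s]; h=hsv[s]
    m=(q[...,2]>13)&(h[...,2]<90); print(k,'tray',rect(q[m]),np.median(q[m][:,2]).round(1))
    lab=((h[...,1]<60)&(h[...,2]>110)).astype(np.uint8); n,L,st,_=cv2.connectedComponentsWithStats(lab); i=1+np.argmax(st[1:,4]); m=L==i
    print('   floor mean',q[m].mean(0).round(1),st[i,4])
E
```

```text
reel 9 557 (array([545. , -94.3]), array([ 59.6, 308.5]), 'long axis deg', 124.1) zmax 66.0
reel 20 542 (array([545. , -94.3]), array([ 59.6, 308.5]), 'long axis deg', 124.1) zmax 66.0
reel 30 532 (array([545. , -94.3]), array([ 59.6, 308.5]), 'long axis deg', 124.1) zmax 67.0
reel 38 491 (array([545.3, -93.6]), array([ 53.9, 308.9]), 'long axis deg', 125.4) zmax 67.0
table z 0.0
line 9 494 (array([ 526.3, -198.8]), array([ 71. , 463.6]), 'long axis deg', 104.5) zmax 47.0
line 20 466 (array([ 499.1, -208.3]), array([ 63.1, 464.3]), 'long axis deg', 113.9) zmax 47.0
line 30 447 (array([ 499.1, -208.3]), array([ 63.1, 464.3]), 'long axis deg', 113.9) zmax 47.0
line 38 411 (array([ 499.1, -208.3]), array([ 63.1, 464.3]), 'long axis deg', 113.9) zmax 47.0
table z 0.0
spare 9 233 (array([467.3,  -8. ]), array([43.6, 70.8]), 'long axis deg', 175.2) zmax 46.0
spare 20 229 (array([467.3,  -8. ]), array([43.6, 70.8]), 'long axis deg', 175.2) zmax 46.0
spare 30 223 (array([466.1,  -7.9]), array([43.6, 68.5]), 'long axis deg', 175.2) zmax 46.0
spare 38 70 (array([463.8,  -6.7]), array([38.4, 65
[... 710 characters left out ...]
8 284 (array([547.6, 112.1]), array([ 97.7, 280.4]), 'long axis deg', 59.2) zmax 1212.0
table z 0.6
pliers (array([436.1, 245.9]), array([ 76.9, 458.2]), 'long axis deg', 91.3)
table z -0.2
oblong tray (array([ 463.4, -129.1]), array([ 98.1, 290.5]), 'long axis deg', 88.9) 19.9
   floor mean [ 460.9 -206.4   15. ] 835
big tray (array([449.1, 140.4]), array([ 99. , 249.2]), 'long axis deg', 82.7) 19.9
   floor mean [455.8 191.3  18.4] 665
small tray (array([563.5,  18.7]), array([138.4, 255.1]), 'long axis deg', 170.5) 19.8
   floor mean [637.1   2.4  20. ] 443
rectangle tray (array([ 446. , -225.5]), array([ 98.1, 478.3]), 'long axis deg', 83.4) 19.5
   floor mean [ 425.8 -393.6   14.9] 1103
```

```bash
cat > m.py <<'E'
from h import *
im,d=snap('top'); C=cloud('top',im,d); Z=C[...,2]; ok=(d>0)&(Z<120)
hsv=cv2.cvtColor(im,cv2.COLOR_RGB2HSV)
def big(m):
    n,L,st,_=cv2.connectedComponentsWithStats(m.astype(np.uint8)); i=1+np.argmax(st[1:,4]); return L==i
R={'reel':(365,140,50,40),'line':(448,153,36,36),'spare':(312,197,26,26),'lure':(157,150,53,42),'mug':(220,140,50,40),'pliers':(150,215,65,30)}
for k,(x,y,a,b) in R.items():
    s=(slice(y,y+b),slice(x,x+a)); z=Z[s]; q=C[s]
    for t in((5,) if k=='pliers' else (12,30,38,55)):
        m=(z>t)&ok[s]
        if m.sum()>8: m=big(m); print(k,t,m.sum(),rect(q[m]),'mean',q[m].mean(0).round(1),'zmax',np.percentile(z[m],95).round())
T={'oblong':(366,193,64,46),'big':(218,192,68,54),'small':(286,126,68,54),'rectangle':(432,202,68,48)}
for k,(x,y,a,b) in T.items():
    s=(slice(y,y+b),slice(x,x+a)); q=C[s]; h=hsv[s]
    m=big((q[...,2]>15)&(q[...,2]<25)&ok[s]); print(k,'tray',rect(q[m]),np.median(q[m][:,2]).round(1))
    m=big((h[...,1]<90)&(h[...,2]>100)&ok[s]&(abs(q[...,2]-10)<3)); print('   floor',rect(q[m]),q[m].mean(0).round(1),m.sum())
E
python3 m.py
```

```text
reel 12 544 (array([ 607.7, -186.3]), array([50.1, 87.9]), 'long axis deg', 110.6) mean [ 607.3 -184.4   47.9] zmax 67.0
reel 30 512 (array([ 607.7, -186.3]), array([50.1, 87.9]), 'long axis deg', 110.6) mean [ 608.4 -184.5   49.4] zmax 67.0
reel 38 482 (array([ 610.6, -185.3]), array([43.9, 88. ]), 'long axis deg', 110.4) mean [ 609.7 -184.5   50.4] zmax 67.0
reel 55 48 (array([ 601.7, -162.9]), array([16.4, 39.2]), 'long axis deg', 108.7) mean [ 600.1 -155.9   63.5] zmax 69.0
line 12 483 (array([ 579.4, -388.8]), array([61.6, 64.6]), 'long axis deg', 92.2) mean [ 578.6 -387.3   40.2] zmax 47.0
line 30 441 (array([ 579.8, -388.8]), array([60.8, 64.6]), 'long axis deg', 92.2) mean [ 579.5 -389.2   42.1] zmax 47.0
line 38 407 (array([ 579.7, -388.8]), array([60.4, 64.7]), 'long axis deg', 90.5) mean [ 579.4 -389.8   42.6] zmax 47.0
spare 12 230 (array([479.6,  -9.1]), array([43.7, 43.9]), 'long axis deg', 134.0) mean [479.1  -8.8  37.1] zmax 46.0
spare 30 222 (array([479.6,  -9.1]), array([43.7, 43.9]), 'long axis deg', 134.0) mean [479.4  -9.   37.6] zmax 46.0
spare 38 58 (array([481
[... 1089 characters left out ...]
axis deg', 177.3) 19.8
   floor (array([ 461.7, -205.3]), array([88.4, 93.8]), 'long axis deg', 48.9) [ 461.1 -203.5    9.9] 615
big tray (array([460.9, 236.3]), array([56.4, 99.8]), 'long axis deg', 172.5) 19.5
   floor (array([454.4, 196. ]), array([77.9, 86.4]), 'long axis deg', 134.1) [455.1 195.5   9.9] 492
small tray (array([646.3,  48.8]), array([ 55. , 101.4]), 'long axis deg', 170.6) 19.8
   floor (array([637.4,   5.7]), array([57.9, 95.8]), 'long axis deg', 14.9) [639.4   4.8   9.9] 342
rectangle tray (array([ 421.7, -434.3]), array([56.6, 98.1]), 'long axis deg', 173.7) 19.8
   floor (array([ 425.7, -394.5]), array([ 93.7, 124.7]), 'long axis deg', 88.5) [ 425.9 -393.7   10. ] 760
```

```bash
cat > tr.py <<'E'
from h import *
T={'oblong':(366,193,64,46),'big':(218,192,68,54),'small':(286,126,68,54),'rectangle':(432,202,68,48)}
im,d=snap('top'); C=cloud('top',im,d); Z=C[...,2]; hsv=cv2.cvtColor(im,cv2.COLOR_RGB2HSV)
for k,(x,y,a,b) in T.items():
    s=(slice(y,y+b),slice(x,x+a)); q=C[s]
    m=((abs(q[...,2]-19)<6)&(d[s]>0)).astype(np.uint8)
    n,L,st,_=cv2.connectedComponentsWithStats(m); m=np.isin(L,[i for i in range(1,n) if st[i,4]>150])
    print(k,rect(q[m]))
E
python3 tr.py
```

```text
oblong (array([ 460.9, -203.8]), array([100.8, 141.1]), 'long axis deg', 88.6)
big (array([455.7, 195.2]), array([100.1, 139. ]), 'long axis deg', 82.8)
small (array([639. ,   6.9]), array([101.1, 139.9]), 'long axis deg', 80.4)
rectangle (array([ 425.4, -392.6]), array([100.8, 141. ]), 'long axis deg', 83.5)
```

```bash
cat > plan.py <<'E'
import sys,json
from h import *
# args: x,y,z,psi,grip per waypoint
s=arm.read_state(); p=np.array(s['position']); q=s['ee_rot']; psi=2*np.degrees(np.arctan2(q[1],q[0])); psi=(psi+90)%360-180-90 if False else (psi+180)%360-180
print('t %.1f pos %s psi %.1f w %.1f gf %.1f tilt %s'%(s['clock'],p.round(1),psi,s['gripper_width'],s['grasp_force'],np.round(q[2:],3)))
rows=[]
for a in sys.argv[1:]:
    x,y,z,ps,g=map(float,a.split(',')); t=np.array([x,y,z]); 
    dp=(ps-psi+180)%360-180
    n=int(max(1,np.ceil(np.linalg.norm(t-p)/38),np.ceil(abs(dp)/6.8)))
    for i in range(n):
        d=(t-p)/(n-i); r=np.radians(psi)
        X=np.round(np.array([d[0]*np.cos(r)+d[1]*np.sin(r), d[0]*np.sin(r)-d[1]*np.cos(r), -d[2]])/10,1 if i<n-1 else 2)
        az=np.round(-((ps-psi+180)%360-180)/(n-i),1)
        o=dict(zip('xyz',X.tolist()))
        o={k:v for k,v in o.items() if v}; 
        if az: o['az']=float(az)
        o['gripper']=g; rows.append(o)
        p=p+10*np.array([X[0]*np.cos(r)+X[1]*np.sin(r),X[0]*np.sin(r)-X[1]*np.cos(r),-X[2]]); psi-=az
for i in range(0,len(rows),5): print(json.dumps(rows[i:i+5]))
E
python3 plan.py 588.5,374.3,100,-64.7,-1
python3 -c "
import cv2
a=cv2.imread('pics/top0.png')[90:200,145:275]; cv2.imwrite('pics/c.png',cv2.resize(a,None,fx=5,fy=5,interpolation=2))"
```

```text
t 1.2 pos [280.7 558.4 231.3] psi -26.7 w 85.1 gf 0.0 tilt [0. 0.]
[{"x": 3.3, "y": 0.2, "z": 1.2, "az": 3.5, "gripper": -1.0}, {"x": 3.3, "z": 1.2, "az": 3.5, "gripper": -1.0}, {"x": 3.2, "y": -0.2, "z": 1.2, "az": 3.4, "gripper": -1.0}, {"x": 3.2, "y": -0.3, "z": 1.2, "az": 3.5, "gripper": -1.0}, {"x": 3.2, "y": -0.5, "z": 1.2, "az": 3.4, "gripper": -1.0}]
[{"x": 3.2, "y": -0.7, "z": 1.2, "az": 3.5, "gripper": -1.0}, {"x": 3.1, "y": -0.9, "z": 1.2, "az": 3.4, "gripper": -1.0}, {"x": 3.1, "y": -1.1, "z": 1.2, "az": 3.5, "gripper": -1.0}, {"x": 3.0, "y": -1.3, "z": 1.2, "az": 3.4, "gripper": -1.0}, {"x": 2.9, "y": -1.5, "z": 1.2, "az": 3.5, "gripper": -1.0}]
[{"x": 2.8, "y": -1.69, "z": 1.13, "az": 3.4, "gripper": -1.0}]
```

View pics/c.png

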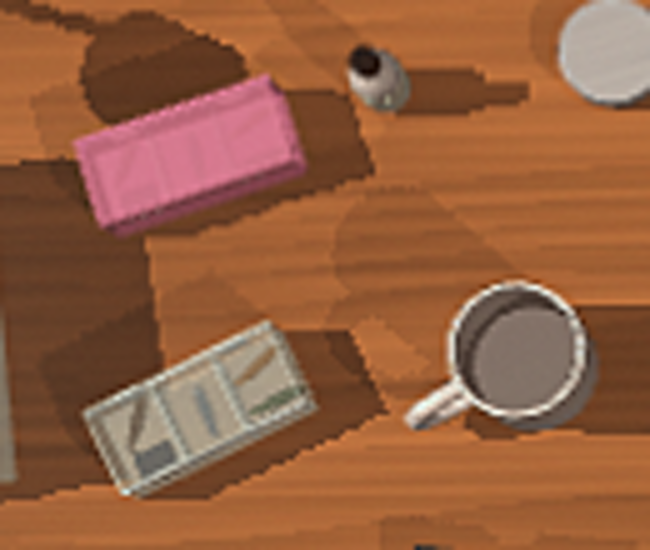

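The close crop shows the clear lure box with lures inside at about (184,171). The pink look-alike is at (183,121) and stays put.

>>> send_rows(targets=[{"x": 3.3,"y": 0.2,"z": 1.2,"az": 3.5,"gripper": -1.0},{"x": 3.3,"z": 1.2,"az": 3.5,"gripper": -1.0},{"x": 3.2,"y": -0.2,"z": 1.2,"az": 3.4,"gripper": -1.0},{"x": 3.2,"y": -0.3,"z": 1.2,"az": 3.5,"gripper": -1.0},{"x": 3.2,"y": -0.5,"z": 1.2,"az": 3.4,"gripper": -1.0}])

```text
$.targets[0]: bad value
```

>>> send_rows(targets=[{"x": 3.2,"y": -0.7,"z": 1.2,"az": 3.5,"gripper": -1.0},{"x": 3.1,"y": -0.9,"z": 1.2,"az": 3.4,"gripper": -1.0},{"x": 3.1,"y": -1.1,"z": 1.2,"az": 3.5,"gripper": -1.0},{"x": 3.0,"y": -1.3,"z": 1.2,"az": 3.4,"gripper": -1.0},{"x": 2.9,"y": -1.5,"z": 1.2,"az": 3.5,"gripper": -1.0}])

```text
$.targets[0]: bad value
```

>>> send_rows(targets=[{"x": 2.8,"y": -1.7,"z": 1.1,"az": 3.4,"gripper": -1.0},{"gripper": -1.0},{"gripper": -1.0}])

```text
$.targets[0]: bad value
```

```bash
python3 plan.py 588.5,374.3,6,-64.7,-1
```

```text
t 1.2 pos [280.7 558.4 231.3] psi -26.7 w 85.1 gf 0.0 tilt [0. 0.]
[{"x": 3.0, "y": 0.2, "z": 1.9, "az": 3.2, "gripper": -1.0}, {"x": 3.0, "y": 0.1, "z": 1.9, "az": 3.2, "gripper": -1.0}, {"x": 3.0, "y": -0.1, "z": 1.9, "az": 3.2, "gripper": -1.0}, {"x": 3.0, "y": -0.3, "z": 1.9, "az": 3.2, "gripper": -1.0}, {"x": 2.9, "y": -0.4, "z": 1.9, "az": 3.2, "gripper": -1.0}]
[{"x": 2.9, "y": -0.6, "z": 1.9, "az": 3.1, "gripper": -1.0}, {"x": 2.9, "y": -0.8, "z": 1.9, "az": 3.2, "gripper": -1.0}, {"x": 2.8, "y": -0.9, "z": 1.8, "az": 3.1, "gripper": -1.0}, {"x": 2.8, "y": -1.1, "z": 1.9, "az": 3.2, "gripper": -1.0}, {"x": 2.7, "y": -1.3, "z": 1.8, "az": 3.1, "gripper": -1.0}]
[{"x": 2.7, "y": -1.4, "z": 1.9, "az": 3.2, "gripper": -1.0}, {"x": 2.55, "y": -1.5, "z": 1.83, "az": 3.1, "gripper": -1.0}]
```

All seven keys are probably required, so I'll send complete rows.

>>> send_rows(targets=[{"x": 3.3,"y": 0.2,"z": 1.2,"ax": 0,"ay": 0,"az": 3.5,"gripper": -1},{"x": 3.3,"y": 0,"z": 1.2,"ax": 0,"ay": 0,"az": 3.5,"gripper": -1},{"x": 3.2,"y": -0.2,"z": 1.2,"ax": 0,"ay": 0,"az": 3.4,"gripper": -1},{"x": 3.2,"y": -0.3,"z": 1.2,"ax": 0,"ay": 0,"az": 3.5,"gripper": -1},{"x": 3.2,"y": -0.5,"z": 1.2,"ax": 0,"ay": 0,"az": 3.4,"gripper": -1}])

```text
clock: 1.67
position: [421.5, 474.4, 170.9]
ee_rot: [0.927, -0.376, 0.0, -0.0]
contact_force: [0.8, 1.7, -0.5]
gripper_width: 85.5
grasp_force: 0.0
```

```bash
sed -i "s/^        o={k:v for.*$/        o.update(ax=0,ay=0,az=float(az))/; /if az: o/d" plan.py; sed -i 's/json.dumps(rows\[i:i+5\])/json.dumps(rows[i:i+5],separators=(",",":"))/' plan.py
python3 plan.py 588.5,374.3,100,-64.7,-1
```

```text
t 1.7 pos [421.5 474.4 170.9] psi -44.1 w 85.5 gf 0.0 tilt [ 0. -0.]
[{"x":3.2,"y":-0.7,"z":1.2,"ax":0,"ay":0,"az":3.4,"gripper":-1.0},{"x":3.1,"y":-0.9,"z":1.2,"ax":0,"ay":0,"az":3.4,"gripper":-1.0},{"x":3.0,"y":-1.1,"z":1.2,"ax":0,"ay":0,"az":3.4,"gripper":-1.0},{"x":3.0,"y":-1.3,"z":1.2,"ax":0,"ay":0,"az":3.5,"gripper":-1.0},{"x":2.9,"y":-1.5,"z":1.1,"ax":0,"ay":0,"az":3.4,"gripper":-1.0}]
[{"x":2.78,"y":-1.66,"z":1.19,"ax":0,"ay":0,"az":3.5,"gripper":-1.0}]
```

>>> send_rows(targets=[{"x": 3.2,"y": -0.7,"z": 1.2,"ax": 0,"ay": 0,"az": 3.4,"gripper": -1.0},{"x": 3.1,"y": -0.9,"z": 1.2,"ax": 0,"ay": 0,"az": 3.4,"gripper": -1.0},{"x": 3.0,"y": -1.1,"z": 1.2,"ax": 0,"ay": 0,"az": 3.4,"gripper": -1.0},{"x": 3.0,"y": -1.3,"z": 1.2,"ax": 0,"ay": 0,"az": 3.5,"gripper": -1.0},{"x": 2.9,"y": -1.5,"z": 1.1,"ax": 0,"ay": 0,"az": 3.4,"gripper": -1.0}])

```text
clock: 2.08
position: [560.8, 390.8, 111.5]
ee_rot: [0.861, -0.509, -0.0, 0.0]
contact_force: [-0.2, 0.9, -0.2]
gripper_width: 85.3
grasp_force: 0.0
```

>>> send_rows(targets=[{"x": 2.8,"y": -1.7,"z": 1.2,"ax": 0,"ay": 0,"az": 3.5,"gripper": -1.0},{"x": 0,"y": 0,"z": 0,"ax": 0,"ay": 0,"az": 0,"gripper": -1.0}])

```text
clock: 2.25
position: [591.1, 371.1, 96.6]
ee_rot: [0.843, -0.538, -0.0, 0.002]
contact_force: [-0.5, -0.3, -0.6]
gripper_width: 85.4
grasp_force: 0.0
```

```bash
python3 plan.py 588.5,374.3,6,-64.7,-1
python3 - <<'E'
from h import *
im,d=snap('side'); c=im[230:400,180:420]; save(cv2.resize(c,None,fx=3,fy=3,interpolation=cv2.INTER_CUBIC),'s1.png')
E
```

```text
t 2.2 pos [591.1 371.1  96.6] psi -65.0 w 85.4 gf 0.0 tilt [-0.     0.002]
[{"x":-0.1,"y":0.0,"z":3.0,"ax":0,"ay":0,"az":-0.1,"gripper":-1.0},{"x":-0.2,"y":0.1,"z":3.0,"ax":0,"ay":0,"az":-0.1,"gripper":-1.0},{"x":-0.1,"y":0.0,"z":3.06,"ax":0,"ay":0,"az":-0.1,"gripper":-1.0}]
```

View pics/s1.png

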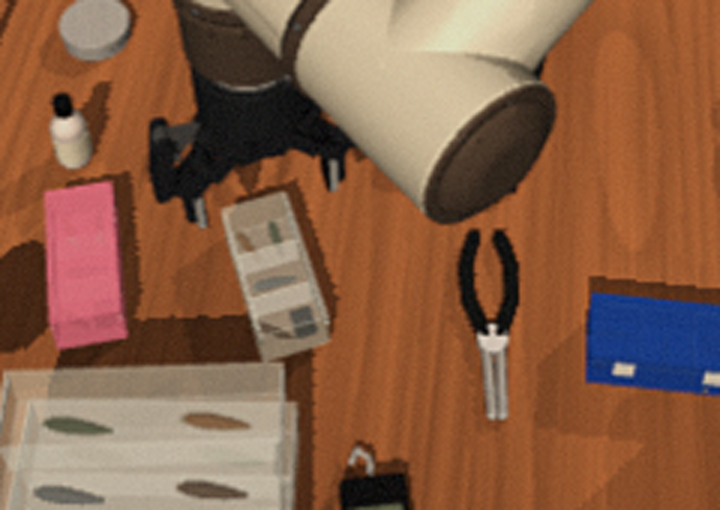

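The fingers straddle the clear box: tips at crop (200,210) and (335,175), box at (275,275), and the pink box is clear of them. Descend and grip.

>>> send_rows(targets=[{"x": -0.1,"y": 0,"z": 3.0,"ax": 0,"ay": 0,"az": 0,"gripper": -1},{"x": -0.1,"y": 0,"z": 3.0,"ax": 0,"ay": 0,"az": 0,"gripper": -1},{"x": 0,"y": 0,"z": 3.0,"ax": 0,"ay": 0,"az": 0,"gripper": -1},{"x": 0,"y": 0,"z": 0,"ax": 0,"ay": 0,"az": 0,"gripper": -1}])

```text
clock: 2.63
position: [582.9, 375.0, 3.9]
ee_rot: [0.845, -0.534, -0.002, 0.006]
contact_force: [-0.8, -0.7, -1.1]
gripper_width: 85.5
grasp_force: 0.0
```

>>> send_rows(targets=[{"x": 0,"y": 0,"z": 0,"ax": 0,"ay": 0,"az": 0,"gripper": 1},{"x": 0,"y": 0,"z": 0,"ax": 0,"ay": 0,"az": 0,"gripper": 1},{"x": 0,"y": 0,"z": 0,"ax": 0,"ay": 0,"az": 0,"gripper": 1},{"x": 0,"y": 0,"z": 0,"ax": 0,"ay": 0,"az": 0,"gripper": 1},{"x": 0,"y": 0,"z": 0,"ax": 0,"ay": 0,"az": 0,"gripper": 1}])

```text
clock: 3.05
position: [588.6, 378.9, 13.7]
ee_rot: [0.846, -0.534, 0.001, -0.003]
contact_force: [-1.6, 1.0, 6.0]
gripper_width: 48.8
grasp_force: 65.6
```

```bash
python3 plan.py 588.5,372,140,-64.7,1 500,-200,140,-84,1 425.5,-393,120,-96.5,1
```

```text
t 3.0 pos [588.6 378.9  13.7] psi -64.5 w 48.8 gf 65.6 tilt [ 0.001 -0.003]
[{"x":0.2,"y":0.1,"z":-3.2,"ax":0,"ay":0,"az":0.0,"gripper":1.0},{"x":0.1,"y":0.1,"z":-3.1,"ax":0,"ay":0,"az":0.1,"gripper":1.0},{"x":0.2,"y":0.1,"z":-3.2,"ax":0,"ay":0,"az":0.0,"gripper":1.0},{"x":0.12,"y":0.01,"z":-3.13,"ax":0,"ay":0,"az":0.1,"gripper":1.0},{"x":3.0,"y":2.0,"z":-0.0,"ax":0,"ay":0,"az":1.2,"gripper":1.0}]
[{"x":3.0,"y":2.0,"z":-0.0,"ax":0,"ay":0,"az":1.2,"gripper":1.0},{"x":3.1,"y":1.9,"z":-0.0,"ax":0,"ay":0,"az":1.2,"gripper":1.0},{"x":3.1,"y":1.8,"z":-0.0,"ax":0,"ay":0,"az":1.2,"gripper":1.0},{"x":3.2,"y":1.8,"z":-0.0,"ax":0,"ay":0,"az":1.2,"gripper":1.0},{"x":3.2,"y":1.7,"z":-0.0,"ax":0,"ay":0,"az":1.2,"gripper":1.0}]
[{"x":3.2,"y":1.6,"z":-0.0,"ax":0,"ay":0,"az":1.2,"gripper":1.0},{"x":3.3,"y":1.6,"z":-0.0,"ax":0,"ay":0,"az":1.2,"gripper":1.0},{"x":3.3,"y":1.5,"z":-0.0,"ax":0,"ay":0,"az":1.2,"gripper":1.0},{"x":3.3,"y":1.4,"z":-0.0,"ax":0,"ay":0,"az":1.2,"gripper":1.0},{"x":3.4,"y":1.4,"z":-0.0,"ax":0,"ay":0,"az":1.2,"gripper":1.0}]
[{"x":3.4,"y":1.3,"z":-0.0,"ax":0,"ay":0,"az":1.2,"gripper":1.0},{"x":3.4,"y":1.2,"z":-0.0,"ax":0,"ay":0,"az":1.2,"gripper":1.0},{"x":3.4,"y":1.1,"z":-0.0,"ax":0,"ay":0,"az":1.2,"gripper":1.0},{"x":3.4,"y":1.1,"z":-0.0,"ax":0,"ay":0,"az":1.2,"gripper":1.0},{"x":3.49,"y":1.0,"z":-0.0,"ax":0,"ay":0,"az":1.3,"gripper":1.0}]
[{"x":3.1,"y":1.6,"z":0.3,"ax":0,"ay":0,"az":2.1,"gripper":1.0},{"x":3.1,"y":1.4,"z":0.3,"ax":0,"ay":0,"az":2.1,"gripper":1.0},{"x":3.2,"y":1.3,"z":0.3,"ax":0,"ay":0,"az":2.1,"gripper":1.0},{"x":3.2,"y":1.2,"z":0.4,"ax":0,"ay":0,"az":2.1,"gripper":1.0},{"x":3.3,"y":1.1,"z":0.3,"ax":0,"ay":0,"az":2.0,"gripper":1.0}]
[{"x":3.28,"y":1.08,"z":0.4,"ax":0,"ay":0,"az":2.1,"gripper":1.0}]
```

>>> send_rows(targets=[{"x": 0,"y": 0,"z": 0,"ax": 0,"ay": 0,"az": 0,"gripper": 1},{"x": 0,"y": 0,"z": 0,"ax": 0,"ay": 0,"az": 0,"gripper": 1}])

```text
clock: 3.22
position: [588.6, 378.9, 13.6]
ee_rot: [0.846, -0.534, 0.001, -0.003]
contact_force: [-0.7, 0.9, 6.8]
gripper_width: 49.0
grasp_force: 65.7
```

>>> send_rows(targets=[{"x": 0,"y": 0,"z": 0,"ax": 0,"ay": 0,"az": 0,"gripper": -1},{"x": 0,"y": 0,"z": 0,"ax": 0,"ay": 0,"az": 0,"gripper": -1},{"x": 0,"y": 0,"z": 0,"ax": 0,"ay": 0,"az": 0,"gripper": -1},{"x": 0,"y": 0,"z": 0,"ax": 0,"ay": 0,"az": 0,"gripper": -1}])

```text
clock: 3.55
position: [587.1, 377.0, 10.1]
ee_rot: [0.845, -0.534, -0.0, 0.0]
contact_force: [-1.0, 0.0, -0.1]
gripper_width: 85.9
grasp_force: 0.0
```

```bash
python3 plan.py 588.5,374,5,-64.7,-1
```

```text
t 3.5 pos [587.1 377.   10.1] psi -64.6 w 85.9 gf 0.0 tilt [-0.  0.]
[{"x":0.33,"y":-0.0,"z":0.51,"ax":0,"ay":0,"az":0.1,"gripper":-1.0}]
```

>>> send_rows(targets=[{"x": 0.3,"y": 0,"z": 0.7,"ax": 0,"ay": 0,"az": 0,"gripper": -1},{"x": 0,"y": 0,"z": 0,"ax": 0,"ay": 0,"az": 0,"gripper": -1}])

```text
clock: 3.72
position: [587.8, 373.4, 1.5]
ee_rot: [0.845, -0.535, -0.001, 0.001]
contact_force: [1.0, -0.9, -0.6]
gripper_width: 85.2
grasp_force: 0.0
```

>>> send_rows(targets=[{"x": 0,"y": 0,"z": 0,"ax": 0,"ay": 0,"az": 0,"gripper": 1},{"x": 0,"y": 0,"z": 0,"ax": 0,"ay": 0,"az": 0,"gripper": 1},{"x": 0,"y": 0,"z": 0,"ax": 0,"ay": 0,"az": 0,"gripper": 1},{"x": 0,"y": 0,"z": 0,"ax": 0,"ay": 0,"az": 0,"gripper": 1},{"x": 0,"y": 0,"z": 0,"ax": 0,"ay": 0,"az": 0,"gripper": 1}])

```text
clock: 4.13
position: [588.7, 374.8, 3.6]
ee_rot: [0.845, -0.534, 0.0, -0.0]
contact_force: [0.3, 0.7, 0.2]
gripper_width: 49.0
grasp_force: 64.0
```

>>> send_rows(targets=[{"x": 0,"y": 0,"z": -2,"ax": 0,"ay": 0,"az": 0,"gripper": 1},{"x": 0,"y": 0,"z": -3,"ax": 0,"ay": 0,"az": 0,"gripper": 1},{"x": 0,"y": 0,"z": -4,"ax": 0,"ay": 0,"az": 0,"gripper": 1},{"x": 0,"y": 0,"z": -4,"ax": 0,"ay": 0,"az": 0,"gripper": 1},{"x": 0,"y": 0,"z": -1,"ax": 0,"ay": 0,"az": 0,"gripper": 1}])

```text
clock: 4.55
position: [591.4, 376.5, 151.3]
ee_rot: [0.846, -0.534, 0.003, -0.006]
contact_force: [1.4, 0.6, -0.7]
gripper_width: 49.6
grasp_force: 63.8
```

```bash
python3 plan.py 500,-200,140,-84,1 425.5,-393,110,-96.5,1
```

```text
t 4.5 pos [591.4 376.5 151.3] psi -64.5 w 49.6 gf 63.8 tilt [ 0.003 -0.006]
[{"x":3.0,"y":2.1,"z":0.1,"ax":0,"ay":0,"az":1.2,"gripper":1.0},{"x":3.0,"y":2.0,"z":0.1,"ax":0,"ay":0,"az":1.2,"gripper":1.0},{"x":3.1,"y":1.9,"z":0.1,"ax":0,"ay":0,"az":1.2,"gripper":1.0},{"x":3.1,"y":1.9,"z":0.1,"ax":0,"ay":0,"az":1.2,"gripper":1.0},{"x":3.2,"y":1.8,"z":0.1,"ax":0,"ay":0,"az":1.2,"gripper":1.0}]
[{"x":3.2,"y":1.7,"z":0.1,"ax":0,"ay":0,"az":1.2,"gripper":1.0},{"x":3.2,"y":1.7,"z":0.1,"ax":0,"ay":0,"az":1.2,"gripper":1.0},{"x":3.3,"y":1.6,"z":0.0,"ax":0,"ay":0,"az":1.2,"gripper":1.0},{"x":3.3,"y":1.5,"z":0.1,"ax":0,"ay":0,"az":1.2,"gripper":1.0},{"x":3.4,"y":1.5,"z":0.0,"ax":0,"ay":0,"az":1.2,"gripper":1.0}]
[{"x":3.4,"y":1.4,"z":0.1,"ax":0,"ay":0,"az":1.2,"gripper":1.0},{"x":3.4,"y":1.3,"z":0.0,"ax":0,"ay":0,"az":1.3,"gripper":1.0},{"x":3.4,"y":1.3,"z":0.1,"ax":0,"ay":0,"az":1.2,"gripper":1.0},{"x":3.5,"y":1.2,"z":0.0,"ax":0,"ay":0,"az":1.3,"gripper":1.0},{"x":3.5,"y":1.1,"z":0.1,"ax":0,"ay":0,"az":1.2,"gripper":1.0}]
[{"x":3.45,"y":0.97,"z":0.03,"ax":0,"ay":0,"az":1.3,"gripper":1.0},{"x":3.1,"y":1.6,"z":0.5,"ax":0,"ay":0,"az":2.1,"gripper":1.0},{"x":3.1,"y":1.5,"z":0.5,"ax":0,"ay":0,"az":2.1,"gripper":1.0},{"x":3.2,"y":1.3,"z":0.5,"ax":0,"ay":0,"az":2.1,"gripper":1.0},{"x":3.2,"y":1.2,"z":0.5,"ax":0,"ay":0,"az":2.1,"gripper":1.0}]
[{"x":3.3,"y":1.1,"z":0.5,"ax":0,"ay":0,"az":2.0,"gripper":1.0},{"x":3.26,"y":0.99,"z":0.5,"ax":0,"ay":0,"az":2.1,"gripper":1.0}]
```

>>> send_rows(targets=[{"x": 3.0,"y": 2.1,"z": 0.1,"ax": 0,"ay": 0,"az": 1.2,"gripper": 1.0},{"x": 3.0,"y": 2.0,"z": 0.1,"ax": 0,"ay": 0,"az": 1.2,"gripper": 1.0},{"x": 3.1,"y": 1.9,"z": 0.1,"ax": 0,"ay": 0,"az": 1.2,"gripper": 1.0},{"x": 3.1,"y": 1.9,"z": 0.1,"ax": 0,"ay": 0,"az": 1.2,"gripper": 1.0},{"x": 3.2,"y": 1.8,"z": 0.1,"ax": 0,"ay": 0,"az": 1.2,"gripper": 1.0}])

```text
clock: 4.97
position: [558.3, 193.2, 137.9]
ee_rot: [0.816, -0.578, -0.0, 0.0]
contact_force: [1.3, 0.3, -1.9]
gripper_width: 49.4
grasp_force: 63.8
```

>>> send_rows(targets=[{"x": 3.2,"y": 1.7,"z": 0.1,"ax": 0,"ay": 0,"az": 1.2,"gripper": 1.0},{"x": 3.2,"y": 1.7,"z": 0.1,"ax": 0,"ay": 0,"az": 1.2,"gripper": 1.0},{"x": 3.3,"y": 1.6,"z": 0.0,"ax": 0,"ay": 0,"az": 1.2,"gripper": 1.0},{"x": 3.3,"y": 1.5,"z": 0.1,"ax": 0,"ay": 0,"az": 1.2,"gripper": 1.0},{"x": 3.4,"y": 1.5,"z": 0.0,"ax": 0,"ay": 0,"az": 1.2,"gripper": 1.0}])

```text
clock: 5.38
position: [529.8, 13.0, 135.0]
ee_rot: [0.785, -0.62, -0.0, 0.0]
contact_force: [0.1, 0.2, -2.0]
gripper_width: 48.8
grasp_force: 63.8
```

>>> send_rows(targets=[{"x": 3.4,"y": 1.4,"z": 0.1,"ax": 0,"ay": 0,"az": 1.2,"gripper": 1.0},{"x": 3.4,"y": 1.3,"z": 0.0,"ax": 0,"ay": 0,"az": 1.3,"gripper": 1.0},{"x": 3.4,"y": 1.3,"z": 0.1,"ax": 0,"ay": 0,"az": 1.2,"gripper": 1.0},{"x": 3.5,"y": 1.2,"z": 0.0,"ax": 0,"ay": 0,"az": 1.3,"gripper": 1.0},{"x": 3.5,"y": 1.1,"z": 0.1,"ax": 0,"ay": 0,"az": 1.2,"gripper": 1.0}])

```text
clock: 5.8
position: [500.7, -167.9, 132.3]
ee_rot: [0.75, -0.662, -0.0, -0.0]
contact_force: [1.7, 0.6, -1.0]
gripper_width: 49.2
grasp_force: 63.8
```

>>> send_rows(targets=[{"x": 3.4,"y": 1.0,"z": 0,"ax": 0,"ay": 0,"az": 1.3,"gripper": 1.0},{"x": 3.1,"y": 1.6,"z": 0.5,"ax": 0,"ay": 0,"az": 2.1,"gripper": 1.0},{"x": 3.1,"y": 1.5,"z": 0.5,"ax": 0,"ay": 0,"az": 2.1,"gripper": 1.0},{"x": 3.2,"y": 1.3,"z": 0.5,"ax": 0,"ay": 0,"az": 2.1,"gripper": 1.0},{"x": 2.2,"y": 0.8,"z": 0.5,"ax": 0,"ay": 0,"az": 2.1,"gripper": 1.0}])

```text
clock: 6.22
position: [448.5, -322.2, 111.8]
ee_rot: [-0.69, 0.724, 0.0, -0.0]
contact_force: [0.3, 0.8, -1.7]
gripper_width: 49.4
grasp_force: 63.8
```

```bash
python3 plan.py 425.5,-393,70,-96.5,1 425.5,-393,30,-96.5,1 
```

```text
t 6.2 pos [ 448.5 -322.2  111.8] psi -92.7 w 49.4 gf 63.8 tilt [ 0. -0.]
[{"x":2.4,"y":0.7,"z":1.4,"ax":0,"ay":0,"az":1.3,"gripper":1.0},{"x":2.4,"y":0.6,"z":1.4,"ax":0,"ay":0,"az":1.2,"gripper":1.0},{"x":2.42,"y":0.5,"z":1.38,"ax":0,"ay":0,"az":1.3,"gripper":1.0},{"x":0.0,"y":0.0,"z":2.0,"ax":0,"ay":0,"az":-0.0,"gripper":1.0},{"x":0.0,"y":0.0,"z":2.0,"ax":0,"ay":0,"az":-0.0,"gripper":1.0}]
```

>>> send_rows(targets=[{"x": 2.4,"y": 0.7,"z": 1.4,"ax": 0,"ay": 0,"az": 1.3,"gripper": 1.0},{"x": 2.4,"y": 0.6,"z": 1.4,"ax": 0,"ay": 0,"az": 1.2,"gripper": 1.0},{"x": 1.6,"y": 0.4,"z": 1.4,"ax": 0,"ay": 0,"az": 1.3,"gripper": 1.0},{"x": 0,"y": 0,"z": 0,"ax": 0,"ay": 0,"az": 0,"gripper": 1},{"x": 0,"y": 0,"z": 0,"ax": 0,"ay": 0,"az": 0,"gripper": 1}])

```text
clock: 6.63
position: [427.8, -383.1, 69.0]
ee_rot: [-0.667, 0.745, 0.001, -0.0]
contact_force: [0.2, 0.7, -1.5]
gripper_width: 49.2
grasp_force: 63.7
```

```bash
python3 plan.py 425.5,-393,30,-96.5,1
python3 - <<'E'
from h import *
im,d=snap('side'); c=im[60:190,270:430]; save(cv2.resize(c,None,fx=4,fy=4,interpolation=cv2.INTER_CUBIC),'s2.png')
E
```

```text
t 6.6 pos [ 427.8 -383.1   69. ] psi -96.4 w 49.2 gf 63.7 tilt [ 0.001 -0.   ]
[{"x":0.5,"y":0.1,"z":2.0,"ax":0,"ay":0,"az":0.1,"gripper":1.0},{"x":0.51,"y":0.02,"z":1.9,"ax":0,"ay":0,"az":0.0,"gripper":1.0}]
```

View pics/s2.png

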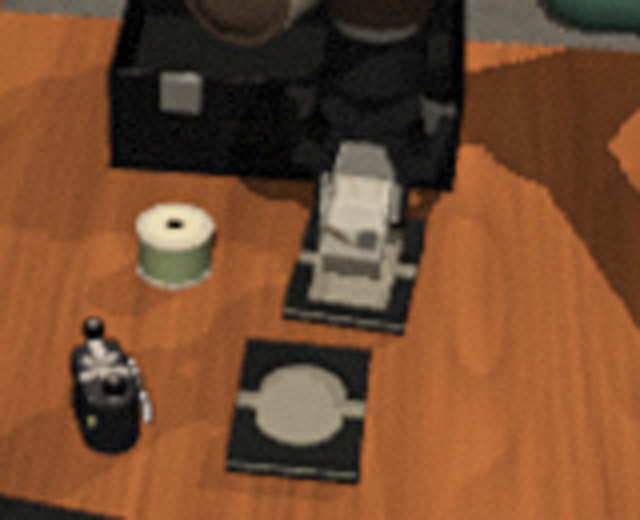

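The box is held above the rectangular tray at crop (350,220), and it's aligned. Lowering.

>>> send_rows(targets=[{"x": 0.5,"y": 0.1,"z": 1.5,"ax": 0,"ay": 0,"az": 0,"gripper": 1},{"x": 0.5,"y": 0,"z": 1.5,"ax": 0,"ay": 0,"az": 0,"gripper": 1},{"x": 0,"y": 0,"z": 1.0,"ax": 0,"ay": 0,"az": 0,"gripper": 1},{"x": 0,"y": 0,"z": 0,"ax": 0,"ay": 0,"az": 0,"gripper": 1},{"x": 0,"y": 0,"z": 0,"ax": 0,"ay": 0,"az": 0,"gripper": 1}])

```text
clock: 7.1
position: [427.4, -392.1, 30.5]
ee_rot: [-0.668, 0.744, 0.0, -0.0]
contact_force: [0.2, -0.8, -1.9]
gripper_width: 49.2
grasp_force: 63.7
```

```bash
python3 plan.py 425.5,-393,14,-96.5,1
```

```text
t 7.1 pos [ 427.4 -392.1   30.5] psi -96.2 w 49.2 gf 63.7 tilt [ 0. -0.]
[{"x":0.11,"y":0.18,"z":1.65,"ax":0,"ay":0,"az":0.3,"gripper":1.0}]
```

>>> send_rows(targets=[{"x": 0,"y": 0.2,"z": 0.6,"ax": 0,"ay": 0,"az": 0,"gripper": 1},{"x": 0,"y": 0,"z": 0.6,"ax": 0,"ay": 0,"az": 0,"gripper": 1},{"x": 0,"y": 0,"z": 0.3,"ax": 0,"ay": 0,"az": 0,"gripper": 1},{"x": 0,"y": 0,"z": 0.1,"ax": 0,"ay": 0,"az": 0,"gripper": 1},{"x": 0,"y": 0,"z": 0,"ax": 0,"ay": 0,"az": 0,"gripper": 1}])

```text
clock: 7.52
position: [424.9, -392.4, 14.0]
ee_rot: [-0.667, 0.745, 0.0, -0.0]
contact_force: [-0.5, 0.3, -1.5]
gripper_width: 49.2
grasp_force: 63.7
```

```bash
python3 plan.py 425.5,-393,14,-96.5,1
```

```text
t 7.5 pos [ 424.9 -392.4   14. ] psi -96.3 w 49.2 gf 63.7 tilt [ 0. -0.]
[{"x":0.05,"y":-0.07,"z":0.0,"ax":0,"ay":0,"az":0.2,"gripper":1.0}]
```

>>> send_rows(targets=[{"x": 0,"y": 0,"z": 0.1,"ax": 0,"ay": 0,"az": 0,"gripper": 1},{"x": 0,"y": 0,"z": 0,"ax": 0,"ay": 0,"az": 0,"gripper": -1},{"x": 0,"y": 0,"z": 0,"ax": 0,"ay": 0,"az": 0,"gripper": -1},{"x": 0,"y": 0,"z": 0,"ax": 0,"ay": 0,"az": 0,"gripper": -1},{"x": 0,"y": 0,"z": 0,"ax": 0,"ay": 0,"az": 0,"gripper": -1}])

```text
clock: 7.93
position: [425.3, -392.7, 13.7]
ee_rot: [-0.667, 0.745, -0.0, 0.0]
contact_force: [-0.4, -0.5, 0.5]
gripper_width: 85.4
grasp_force: 0.0
```

>>> send_rows(targets=[{"x": 0,"y": 0,"z": -2,"ax": 0,"ay": 0,"az": 0,"gripper": -1},{"x": 0,"y": 0,"z": -3,"ax": 0,"ay": 0,"az": 0,"gripper": -1},{"x": 0,"y": 0,"z": -3,"ax": 0,"ay": 0,"az": 0,"gripper": -1},{"x": 0,"y": 0,"z": -1,"ax": 0,"ay": 0,"az": 0,"gripper": -1}])

```text
clock: 8.27
position: [427.3, -394.1, 108.1]
ee_rot: [-0.668, 0.744, -0.004, 0.001]
contact_force: [1.0, -0.4, 0.5]
gripper_width: 85.3
grasp_force: 0.0
```

```bash
python3 plan.py 579.5,-389,90,-97.2,-1 579.5,-389,5,-97.2,-1
```

```text
t 8.3 pos [ 427.3 -394.1  108.1] psi -96.2 w 85.3 gf 0.0 tilt [-0.004  0.001]
[{"x":-0.4,"y":-3.0,"z":0.4,"ax":0,"ay":0,"az":0.2,"gripper":-1.0},{"x":-0.4,"y":-3.0,"z":0.4,"ax":0,"ay":0,"az":0.2,"gripper":-1.0},{"x":-0.5,"y":-3.0,"z":0.3,"ax":0,"ay":0,"az":0.2,"gripper":-1.0},{"x":-0.5,"y":-3.0,"z":0.4,"ax":0,"ay":0,"az":0.2,"gripper":-1.0},{"x":-0.46,"y":-3.06,"z":0.31,"ax":0,"ay":0,"az":0.2,"gripper":-1.0}]
[{"x":-0.0,"y":-0.0,"z":2.8,"ax":0,"ay":0,"az":-0.0,"gripper":-1.0},{"x":-0.0,"y":-0.0,"z":2.9,"ax":0,"ay":0,"az":-0.0,"gripper":-1.0},{"x":-0.0,"y":-0.0,"z":2.8,"ax":0,"ay":0,"az":-0.0,"gripper":-1.0}]
```

>>> send_rows(targets=[{"x": -0.4,"y": -3.0,"z": 0.4,"ax": 0,"ay": 0,"az": 0.2,"gripper": -1.0},{"x": -0.4,"y": -3.0,"z": 0.4,"ax": 0,"ay": 0,"az": 0.2,"gripper": -1.0},{"x": -0.5,"y": -3.0,"z": 0.3,"ax": 0,"ay": 0,"az": 0.2,"gripper": -1.0},{"x": -0.5,"y": -3.0,"z": 0.4,"ax": 0,"ay": 0,"az": 0.2,"gripper": -1.0},{"x": -0.5,"y": -3.0,"z": 0.3,"ax": 0,"ay": 0,"az": 0.2,"gripper": -1.0}])

```text
clock: 8.68
position: [577.8, -386.9, 85.0]
ee_rot: [-0.661, 0.751, 0.0, 0.0]
contact_force: [0.5, -0.7, -0.0]
gripper_width: 85.6
grasp_force: 0.0
```

>>> send_rows(targets=[{"x": 0,"y": 0,"z": 0,"ax": 0,"ay": 0,"az": 0,"gripper": -1},{"x": 0,"y": 0,"z": 0,"ax": 0,"ay": 0,"az": 0,"gripper": -1}])

```text
clock: 8.85
position: [577.6, -386.5, 84.0]
ee_rot: [-0.661, 0.75, 0.001, -0.0]
contact_force: [-0.5, -0.1, -0.9]
gripper_width: 85.3
grasp_force: 0.0
```

```bash
python3 plan.py 579.5,-389,3,-97.2,-1
```

```text
t 8.8 pos [ 577.6 -386.5   84. ] psi -97.2 w 85.3 gf 0.0 tilt [ 0.001 -0.   ]
[{"x":0.1,"y":-0.1,"z":2.7,"ax":0,"ay":0,"az":-0.0,"gripper":-1.0},{"x":0.1,"y":-0.1,"z":2.7,"ax":0,"ay":0,"az":-0.0,"gripper":-1.0},{"x":0.03,"y":-0.02,"z":2.7,"ax":0,"ay":0,"az":-0.0,"gripper":-1.0}]
```

>>> send_rows(targets=[{"x": 0.1,"y": -0.1,"z": 2.7,"ax": 0,"ay": 0,"az": 0,"gripper": -1},{"x": 0.1,"y": -0.1,"z": 2.7,"ax": 0,"ay": 0,"az": 0,"gripper": -1},{"x": 0,"y": 0,"z": 2.0,"ax": 0,"ay": 0,"az": 0,"gripper": -1},{"x": 0,"y": 0,"z": 0.6,"ax": 0,"ay": 0,"az": 0,"gripper": -1},{"x": 0,"y": 0,"z": 0,"ax": 0,"ay": 0,"az": 0,"gripper": -1}])

```text
clock: 9.27
position: [576.2, -389.0, 3.4]
ee_rot: [-0.66, 0.751, 0.002, -0.001]
contact_force: [-0.1, -0.3, 0.0]
gripper_width: 85.7
grasp_force: 0.0
```

>>> send_rows(targets=[{"x": 0,"y": 0,"z": 0,"ax": 0,"ay": 0,"az": 0,"gripper": -1}])

```text
clock: 9.35
position: [578.4, -389.9, 6.3]
ee_rot: [-0.661, 0.751, -0.0, -0.0]
contact_force: [-0.4, -0.3, 0.7]
gripper_width: 85.7
grasp_force: 0.0
```

>>> send_rows(targets=[{"x": 0,"y": 0,"z": 0,"ax": 0,"ay": 0,"az": 0,"gripper": 1},{"x": 0,"y": 0,"z": 0,"ax": 0,"ay": 0,"az": 0,"gripper": 1},{"x": 0,"y": 0,"z": 0,"ax": 0,"ay": 0,"az": 0,"gripper": 1},{"x": 0,"y": 0,"z": 0,"ax": 0,"ay": 0,"az": 0,"gripper": 1}])

```text
clock: 9.68
position: [579.8, -390.0, 7.9]
ee_rot: [-0.661, 0.75, -0.002, 0.001]
contact_force: [-1.2, 0.9, 6.3]
gripper_width: 62.7
grasp_force: 66.5
```

```bash
python3 plan.py 579.5,-389,110,-97.2,1 470,150,140,-97.2,1
```

```text
t 9.7 pos [ 579.8 -390.     7.9] psi -97.3 w 62.7 gf 66.5 tilt [-0.002  0.001]
[{"x":-0.0,"y":0.0,"z":-3.4,"ax":0,"ay":0,"az":-0.0,"gripper":1.0},{"x":-0.0,"y":0.0,"z":-3.4,"ax":0,"ay":0,"az":-0.0,"gripper":1.0},{"x":-0.1,"y":0.05,"z":-3.41,"ax":0,"ay":0,"az":-0.1,"gripper":1.0},{"x":-3.5,"y":1.2,"z":-0.2,"ax":0,"ay":0,"az":0.0,"gripper":1.0},{"x":-3.5,"y":1.2,"z":-0.2,"ax":0,"ay":0,"az":0.0,"gripper":1.0}]
[{"x":-3.5,"y":1.2,"z":-0.2,"ax":0,"ay":0,"az":0.0,"gripper":1.0},{"x":-3.5,"y":1.2,"z":-0.2,"ax":0,"ay":0,"az":0.0,"gripper":1.0},{"x":-3.5,"y":1.2,"z":-0.2,"ax":0,"ay":0,"az":0.0,"gripper":1.0},{"x":-3.5,"y":1.2,"z":-0.2,"ax":0,"ay":0,"az":0.0,"gripper":1.0},{"x":-3.5,"y":1.2,"z":-0.2,"ax":0,"ay":0,"az":0.0,"gripper":1.0}]
[{"x":-3.5,"y":1.1,"z":-0.2,"ax":0,"ay":0,"az":0.0,"gripper":1.0},{"x":-3.4,"y":1.2,"z":-0.2,"ax":0,"ay":0,"az":0.0,"gripper":1.0},{"x":-3.5,"y":1.1,"z":-0.2,"ax":0,"ay":0,"az":0.0,"gripper":1.0},{"x":-3.4,"y":1.2,"z":-0.2,"ax":0,"ay":0,"az":0.0,"gripper":1.0},{"x":-3.5,"y":1.1,"z":-0.2,"ax":0,"ay":0,"az":0.0,"gripper":1.0}]
[{"x":-3.4,"y":1.2,"z":-0.2,"ax":0,"ay":0,"az":0.0,"gripper":1.0},{"x":-3.5,"y":1.1,"z":-0.2,"ax":0,"ay":0,"az":0.0,"gripper":1.0},{"x":-3.42,"y":1.17,"z":-0.2,"ax":0,"ay":0,"az":0.0,"gripper":1.0}]
```

>>> send_rows(targets=[{"x": 0,"y": 0,"z": -1,"ax": 0,"ay": 0,"az": 0,"gripper": 1},{"x": 0,"y": 0,"z": -2.5,"ax": 0,"ay": 0,"az": 0,"gripper": 1},{"x": 0,"y": 0,"z": -3.4,"ax": 0,"ay": 0,"az": 0,"gripper": 1},{"x": 0,"y": 0,"z": -2.5,"ax": 0,"ay": 0,"az": 0,"gripper": 1},{"x": 0,"y": 0,"z": -1,"ax": 0,"ay": 0,"az": 0,"gripper": 1}])

```text
clock: 10.1
position: [580.3, -390.4, 114.6]
ee_rot: [-0.661, 0.75, -0.004, 0.001]
contact_force: [1.2, -0.9, -0.2]
gripper_width: 62.7
grasp_force: 65.9
```

```bash
python3 plan.py 470,150,140,-97.2,1 455.5,195,110,-97.2,1
python3 - <<'E'
from h import *
im,d=snap('side'); c=im[60:190,230:430]; save(cv2.resize(c,None,fx=4,fy=4,interpolation=cv2.INTER_CUBIC),'s3.png')
E
```

```text
t 10.1 pos [ 580.3 -390.4  114.6] psi -97.3 w 62.7 gf 65.9 tilt [-0.004  0.001]
[{"x":-3.5,"y":1.2,"z":-0.2,"ax":0,"ay":0,"az":-0.0,"gripper":1.0},{"x":-3.5,"y":1.2,"z":-0.2,"ax":0,"ay":0,"az":-0.0,"gripper":1.0},{"x":-3.5,"y":1.2,"z":-0.2,"ax":0,"ay":0,"az":-0.0,"gripper":1.0},{"x":-3.5,"y":1.2,"z":-0.2,"ax":0,"ay":0,"az":-0.0,"gripper":1.0},{"x":-3.5,"y":1.2,"z":-0.2,"ax":0,"ay":0,"az":-0.0,"gripper":1.0}]
[{"x":-3.5,"y":1.2,"z":-0.2,"ax":0,"ay":0,"az":-0.0,"gripper":1.0},{"x":-3.5,"y":1.2,"z":-0.1,"ax":0,"ay":0,"az":-0.0,"gripper":1.0},{"x":-3.5,"y":1.2,"z":-0.2,"ax":0,"ay":0,"az":-0.0,"gripper":1.0},{"x":-3.5,"y":1.2,"z":-0.1,"ax":0,"ay":0,"az":-0.0,"gripper":1.0},{"x":-3.5,"y":1.2,"z":-0.2,"ax":0,"ay":0,"az":-0.0,"gripper":1.0}]
[{"x":-3.4,"y":1.2,"z":-0.1,"ax":0,"ay":0,"az":-0.0,"gripper":1.0},{"x":-3.5,"y":1.1,"z":-0.2,"ax":0,"ay":0,"az":-0.0,"gripper":1.0},{"x":-3.4,"y":1.2,"z":-0.1,"ax":0,"ay":0,"az":-0.0,"gripper":1.0},{"x":-3.5,"y":1.1,"z":-0.2,"ax":0,"ay":0,"az":-0.0,"gripper":1.0},{"x":-3.42,"y":1.16,"z":-0.14,"ax":0,"ay":0,"az":-0.1,"gripper":1.0}]
[{"x":-2.1,"y":1.0,"z":1.5,"ax":0,"ay":0,"az":0.0,"gripper":1.0},{"x":-2.18,"y":1.0,"z":1.5,"ax":0,"ay":0,"az":0.0,"gripper":1.0}]
```

View pics/s3.png

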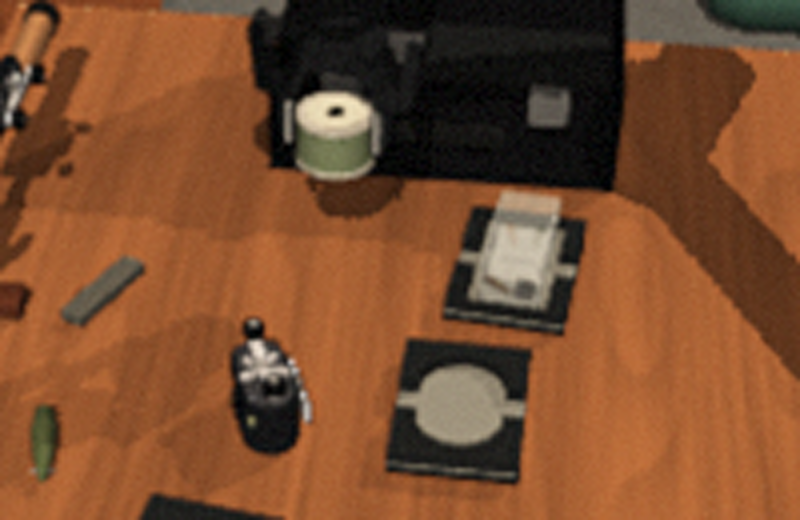

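The spool hangs upright between the pads at crop (335,135), and the lure box sits in its pocket at (520,260). Carrying the spool to the big round tray.

>>> send_rows(targets=[{"x": -3.5,"y": 1.2,"z": -0.2,"ax": 0,"ay": 0,"az": 0,"gripper": 1.0},{"x": -3.5,"y": 1.2,"z": -0.2,"ax": 0,"ay": 0,"az": 0,"gripper": 1.0},{"x": -3.5,"y": 1.2,"z": -0.2,"ax": 0,"ay": 0,"az": 0,"gripper": 1.0},{"x": -3.5,"y": 1.2,"z": -0.2,"ax": 0,"ay": 0,"az": 0,"gripper": 1.0},{"x": -3.5,"y": 1.2,"z": -0.2,"ax": 0,"ay": 0,"az": 0,"gripper": 1.0}])

```text
clock: 10.57
position: [539.2, -206.4, 117.7]
ee_rot: [-0.66, 0.751, 0.001, -0.001]
contact_force: [0.3, 1.4, -1.0]
gripper_width: 62.6
grasp_force: 65.9
```

>>> send_rows(targets=[{"x": -3.5,"y": 1.2,"z": -0.2,"ax": 0,"ay": 0,"az": 0,"gripper": 1.0},{"x": -3.5,"y": 1.2,"z": -0.1,"ax": 0,"ay": 0,"az": 0,"gripper": 1.0},{"x": -3.5,"y": 1.2,"z": -0.2,"ax": 0,"ay": 0,"az": 0,"gripper": 1.0},{"x": -3.5,"y": 1.2,"z": -0.1,"ax": 0,"ay": 0,"az": 0,"gripper": 1.0},{"x": -3.5,"y": 1.2,"z": -0.2,"ax": 0,"ay": 0,"az": 0,"gripper": 1.0}])

```text
clock: 10.98
position: [501.8, -25.6, 126.0]
ee_rot: [-0.66, 0.751, 0.001, -0.001]
contact_force: [0.9, 0.3, -1.3]
gripper_width: 62.6
grasp_force: 65.9
```

>>> send_rows(targets=[{"x": -3.4,"y": 1.2,"z": -0.1,"ax": 0,"ay": 0,"az": 0,"gripper": 1.0},{"x": -3.5,"y": 1.1,"z": -0.2,"ax": 0,"ay": 0,"az": 0,"gripper": 1.0},{"x": -3.4,"y": 1.2,"z": -0.1,"ax": 0,"ay": 0,"az": 0,"gripper": 1.0},{"x": -3.5,"y": 1.1,"z": -0.2,"ax": 0,"ay": 0,"az": 0,"gripper": 1.0},{"x": -2.5,"y": 1.0,"z": 0,"ax": 0,"ay": 0,"az": 0,"gripper": 1.0}])

```text
clock: 11.4
position: [467.7, 143.9, 132.6]
ee_rot: [-0.661, 0.75, 0.0, -0.001]
contact_force: [0.8, -0.0, -0.6]
gripper_width: 62.6
grasp_force: 65.9
```

>>> send_rows(targets=[{"x": -1,"y": 0.5,"z": 0,"ax": 0,"ay": 0,"az": 0,"gripper": 1.0},{"x": 0,"y": 0,"z": 0,"ax": 0,"ay": 0,"az": 0,"gripper": 1.0}])

```text
clock: 11.57
position: [463.9, 153.8, 132.3]
ee_rot: [-0.662, 0.75, 0.0, -0.001]
contact_force: [0.5, -0.6, -1.2]
gripper_width: 62.6
grasp_force: 65.9
```

```bash
python3 plan.py 455.5,195.3,50,-97.2,1
```

```text
t 11.6 pos [463.9 153.8 132.3] psi -97.1 w 62.6 gf 65.9 tilt [ 0.    -0.001]
[{"x":-1.3,"y":0.4,"z":2.7,"ax":0,"ay":0,"az":0.0,"gripper":1.0},{"x":-1.4,"y":0.5,"z":2.8,"ax":0,"ay":0,"az":0.0,"gripper":1.0},{"x":-1.31,"y":0.45,"z":2.73,"ax":0,"ay":0,"az":0.1,"gripper":1.0}]
```

>>> send_rows(targets=[{"x": -1.3,"y": 0.4,"z": 2.7,"ax": 0,"ay": 0,"az": 0,"gripper": 1.0},{"x": -1.4,"y": 0.5,"z": 2.8,"ax": 0,"ay": 0,"az": 0,"gripper": 1.0},{"x": -1.3,"y": 0.4,"z": 2.7,"ax": 0,"ay": 0,"az": 0,"gripper": 1.0},{"x": 0,"y": 0,"z": 0.5,"ax": 0,"ay": 0,"az": 0,"gripper": 1.0},{"x": 0,"y": 0,"z": 0,"ax": 0,"ay": 0,"az": 0,"gripper": 1.0}])

```text
clock: 11.98
position: [455.9, 191.7, 43.9]
ee_rot: [-0.66, 0.751, 0.0, -0.003]
contact_force: [-0.4, -0.2, -0.8]
gripper_width: 62.5
grasp_force: 66.1
```

>>> send_rows(targets=[{"x": 0,"y": 0,"z": 0,"ax": 0,"ay": 0,"az": 0,"gripper": 1.0}])

```text
clock: 12.07
position: [457.6, 192.6, 46.2]
ee_rot: [-0.66, 0.751, -0.0, -0.001]
contact_force: [1.1, -0.3, 0.1]
gripper_width: 62.2
grasp_force: 66.1
```

```bash
python3 plan.py 455.5,195.3,18,-97.2,1
```

```text
t 12.1 pos [457.6 192.6  46.2] psi -97.3 w 62.2 gf 66.1 tilt [-0.    -0.001]
[{"x":-0.24,"y":0.24,"z":2.82,"ax":0,"ay":0,"az":-0.1,"gripper":1.0}]
```

>>> send_rows(targets=[{"x": -0.2,"y": 0.1,"z": 1.0,"ax": 0,"ay": 0,"az": 0,"gripper": 1.0},{"x": 0,"y": 0.1,"z": 0.8,"ax": 0,"ay": 0,"az": 0,"gripper": 1.0},{"x": 0,"y": 0,"z": 0.5,"ax": 0,"ay": 0,"az": 0,"gripper": 1.0},{"x": 0,"y": 0,"z": 0.2,"ax": 0,"ay": 0,"az": 0,"gripper": 1.0},{"x": 0,"y": 0,"z": 0,"ax": 0,"ay": 0,"az": 0,"gripper": 1.0}])

```text
clock: 12.48
position: [455.8, 195.5, 21.3]
ee_rot: [-0.661, 0.751, -0.0, -0.0]
contact_force: [-0.4, -0.6, -1.0]
gripper_width: 62.4
grasp_force: 66.1
```

```bash
python3 plan.py 455.5,195.3,18,-97.2,1
```

```text
t 12.5 pos [455.8 195.5  21.3] psi -97.3 w 62.4 gf 66.1 tilt [-0. -0.]
[{"x":0.02,"y":0.02,"z":0.33,"ax":0,"ay":0,"az":-0.1,"gripper":1.0}]
```

>>> send_rows(targets=[{"x": 0,"y": 0,"z": 0.2,"ax": 0,"ay": 0,"az": 0,"gripper": 1.0},{"x": 0,"y": 0,"z": 0.1,"ax": 0,"ay": 0,"az": 0,"gripper": 1.0},{"x": 0,"y": 0,"z": 0.1,"ax": 0,"ay": 0,"az": 0,"gripper": 1.0},{"x": 0,"y": 0,"z": 0,"ax": 0,"ay": 0,"az": 0,"gripper": 1.0}])

```text
clock: 12.82
position: [455.9, 196.0, 17.9]
ee_rot: [-0.661, 0.751, -0.0, 0.0]
contact_force: [-1.4, -0.8, 3.0]
gripper_width: 62.4
grasp_force: 66.5
```

>>> send_rows(targets=[{"x": 0,"y": 0,"z": 0,"ax": 0,"ay": 0,"az": 0,"gripper": -1},{"x": 0,"y": 0,"z": 0,"ax": 0,"ay": 0,"az": 0,"gripper": -1},{"x": 0,"y": 0,"z": 0,"ax": 0,"ay": 0,"az": 0,"gripper": -1},{"x": 0,"y": 0,"z": 0,"ax": 0,"ay": 0,"az": 0,"gripper": -1}])

```text
clock: 13.15
position: [455.8, 196.0, 17.3]
ee_rot: [-0.661, 0.751, -0.0, 0.0]
contact_force: [-0.3, -0.3, 0.2]
gripper_width: 85.4
grasp_force: 0.0
```

>>> send_rows(targets=[{"x": 0,"y": 0,"z": -2,"ax": 0,"ay": 0,"az": 0,"gripper": -1},{"x": 0,"y": 0,"z": -3,"ax": 0,"ay": 0,"az": 0,"gripper": -1},{"x": 0,"y": 0,"z": -3,"ax": 0,"ay": 0,"az": 0,"gripper": -1},{"x": 0,"y": 0,"z": -1,"ax": 0,"ay": 0,"az": 0,"gripper": -1},{"x": 0,"y": 0,"z": 0,"ax": 0,"ay": 0,"az": 0,"gripper": -1}])

```text
clock: 13.57
position: [457.4, 197.2, 110.4]
ee_rot: [-0.661, 0.75, -0.0, 0.004]
contact_force: [-1.0, 0.8, -0.1]
gripper_width: 85.3
grasp_force: 0.0
```

```bash
python3 plan.py 479.5,-9,90,-98.8,-1
```

```text
t 13.6 pos [457.4 197.2 110.4] psi -97.3 w 85.3 gf 0.0 tilt [-0.     0.004]
[{"x":3.4,"y":-0.8,"z":0.3,"ax":0,"ay":0,"az":0.3,"gripper":-1.0},{"x":3.4,"y":-0.8,"z":0.3,"ax":0,"ay":0,"az":0.2,"gripper":-1.0},{"x":3.3,"y":-0.8,"z":0.4,"ax":0,"ay":0,"az":0.3,"gripper":-1.0},{"x":3.3,"y":-0.9,"z":0.3,"ax":0,"ay":0,"az":0.2,"gripper":-1.0},{"x":3.4,"y":-0.9,"z":0.4,"ax":0,"ay":0,"az":0.3,"gripper":-1.0}]
[{"x":3.32,"y":-0.82,"z":0.34,"ax":0,"ay":0,"az":0.2,"gripper":-1.0}]
```

>>> send_rows(targets=[{"x": 3.4,"y": -0.8,"z": 0.3,"ax": 0,"ay": 0,"az": 0.3,"gripper": -1.0},{"x": 3.4,"y": -0.8,"z": 0.3,"ax": 0,"ay": 0,"az": 0.2,"gripper": -1.0},{"x": 3.3,"y": -0.8,"z": 0.4,"ax": 0,"ay": 0,"az": 0.3,"gripper": -1.0},{"x": 3.3,"y": -0.9,"z": 0.3,"ax": 0,"ay": 0,"az": 0.2,"gripper": -1.0},{"x": 3.4,"y": -0.9,"z": 0.4,"ax": 0,"ay": 0,"az": 0.3,"gripper": -1.0}])

```text
clock: 13.98
position: [473.7, 22.2, 89.2]
ee_rot: [-0.652, 0.758, 0.0, -0.001]
contact_force: [0.9, 0.1, 0.1]
gripper_width: 85.2
grasp_force: 0.0
```

>>> send_rows(targets=[{"x": 3.3,"y": -0.8,"z": 0.3,"ax": 0,"ay": 0,"az": 0.2,"gripper": -1.0},{"x": 0,"y": 0,"z": 0,"ax": 0,"ay": 0,"az": 0,"gripper": -1},{"x": 0,"y": 0,"z": 0,"ax": 0,"ay": 0,"az": 0,"gripper": -1}])

```text
clock: 14.23
position: [476.5, -11.8, 85.9]
ee_rot: [-0.649, 0.76, 0.001, -0.001]
contact_force: [-1.2, 0.1, -0.0]
gripper_width: 85.5
grasp_force: 0.0
```

```bash
python3 plan.py 479.5,-9,3,-98.8,-1; python3 - <<'E'
from h import *
im,d=snap('side'); c=im[170:300,240:400]; save(cv2.resize(c,None,fx=4,fy=4,interpolation=cv2.INTER_CUBIC),'s4.png')
E
```

```text
t 14.2 pos [476.5 -11.8  85.9] psi -99.0 w 85.5 gf 0.0 tilt [ 0.001 -0.001]
[{"x":-0.1,"y":-0.1,"z":2.8,"ax":0,"ay":0,"az":-0.1,"gripper":-1.0},{"x":-0.1,"y":-0.1,"z":2.7,"ax":0,"ay":0,"az":-0.1,"gripper":-1.0},{"x":-0.13,"y":-0.06,"z":2.79,"ax":0,"ay":0,"az":-0.0,"gripper":-1.0}]
```

View pics/s4.png

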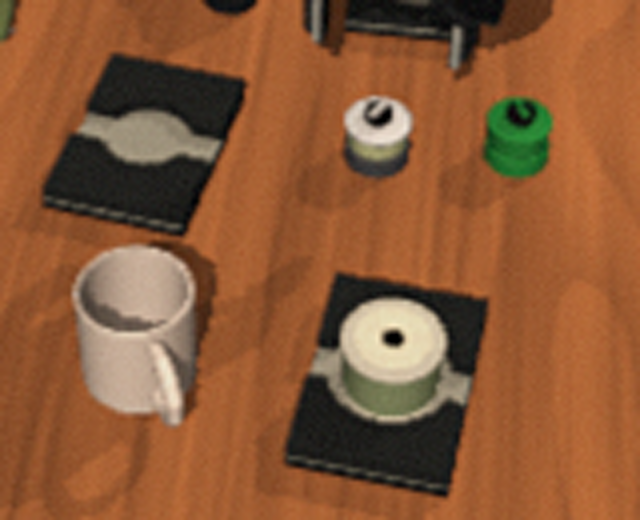

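The line spool sits in the big round pocket at crop (395,360). The white spare spool (378,135) lies below the fingers, and the green one (518,135) is clear of them.

>>> send_rows(targets=[{"x": -0.1,"y": -0.1,"z": 2.7,"ax": 0,"ay": 0,"az": 0,"gripper": -1},{"x": -0.1,"y": -0.1,"z": 2.6,"ax": 0,"ay": 0,"az": 0,"gripper": -1},{"x": -0.1,"y": 0,"z": 2.0,"ax": 0,"ay": 0,"az": 0,"gripper": -1},{"x": 0,"y": 0,"z": 0.8,"ax": 0,"ay": 0,"az": 0,"gripper": -1},{"x": 0,"y": 0,"z": 0,"ax": 0,"ay": 0,"az": 0,"gripper": -1}])

```text
clock: 14.7
position: [478.6, -6.7, 4.5]
ee_rot: [-0.652, 0.759, 0.001, -0.002]
contact_force: [0.2, -0.7, 0.5]
gripper_width: 85.3
grasp_force: 0.0
```

>>> send_rows(targets=[{"x": 0,"y": 0,"z": 0,"ax": 0,"ay": 0,"az": 0,"gripper": -1},{"x": 0,"y": 0,"z": 0,"ax": 0,"ay": 0,"az": 0,"gripper": -1}])

```text
clock: 14.87
position: [480.8, -6.7, 7.3]
ee_rot: [-0.651, 0.759, -0.0, 0.001]
contact_force: [0.6, 0.2, -0.4]
gripper_width: 85.1
grasp_force: 0.0
```

```bash
python3 plan.py 479.5,-9,2,-98.8,-1
```

```text
t 14.9 pos [480.8  -6.7   7.3] psi -98.7 w 85.1 gf 0.0 tilt [-0.     0.001]
[{"x":0.25,"y":0.1,"z":0.53,"ax":0,"ay":0,"az":0.1,"gripper":-1.0}]
```

>>> send_rows(targets=[{"x": 0.2,"y": 0.1,"z": 0.5,"ax": 0,"ay": 0,"az": 0,"gripper": -1},{"x": 0,"y": 0,"z": 0,"ax": 0,"ay": 0,"az": 0,"gripper": -1}])

```text
clock: 15.03
position: [478.5, -9.3, 1.6]
ee_rot: [-0.651, 0.759, -0.0, 0.0]
contact_force: [-0.4, 0.1, 0.3]
gripper_width: 85.1
grasp_force: 0.0
```

>>> send_rows(targets=[{"x": 0,"y": 0,"z": 0,"ax": 0,"ay": 0,"az": 0,"gripper": 1},{"x": 0,"y": 0,"z": 0,"ax": 0,"ay": 0,"az": 0,"gripper": 1},{"x": 0,"y": 0,"z": 0,"ax": 0,"ay": 0,"az": 0,"gripper": 1},{"x": 0,"y": 0,"z": 0,"ax": 0,"ay": 0,"az": 0,"gripper": 1},{"x": 0,"y": 0,"z": 0,"ax": 0,"ay": 0,"az": 0,"gripper": 1}])

```text
clock: 15.45
position: [479.1, -9.2, 1.9]
ee_rot: [-0.651, 0.759, -0.0, 0.0]
contact_force: [-1.1, 0.2, 5.6]
gripper_width: 45.1
grasp_force: 61.0
```

```bash
python3 plan.py 479.5,-9,90,-98.8,1 639,6.5,90,-98.8,1
```

```text
t 15.4 pos [479.1  -9.2   1.9] psi -98.8 w 45.1 gf 61.0 tilt [-0.  0.]
[{"x":-0.0,"y":-0.0,"z":-2.9,"ax":0,"ay":0,"az":0.0,"gripper":1.0},{"x":-0.0,"y":-0.0,"z":-3.0,"ax":0,"ay":0,"az":0.0,"gripper":1.0},{"x":-0.03,"y":-0.04,"z":-2.91,"ax":0,"ay":0,"az":0.0,"gripper":1.0},{"x":-0.8,"y":-3.1,"z":0.0,"ax":0,"ay":0,"az":0.0,"gripper":1.0},{"x":-0.8,"y":-3.1,"z":0.0,"ax":0,"ay":0,"az":0.0,"gripper":1.0}]
[{"x":-0.8,"y":-3.1,"z":0.0,"ax":0,"ay":0,"az":0.0,"gripper":1.0},{"x":-0.8,"y":-3.1,"z":0.0,"ax":0,"ay":0,"az":0.0,"gripper":1.0},{"x":-0.76,"y":-3.13,"z":0.0,"ax":0,"ay":0,"az":0.0,"gripper":1.0}]
```

>>> send_rows(targets=[{"x": 0,"y": 0,"z": -1.5,"ax": 0,"ay": 0,"az": 0,"gripper": 1.0},{"x": 0,"y": 0,"z": -3.0,"ax": 0,"ay": 0,"az": 0,"gripper": 1.0},{"x": 0,"y": 0,"z": -3.0,"ax": 0,"ay": 0,"az": 0,"gripper": 1.0},{"x": -0.5,"y": -1.6,"z": -1,"ax": 0,"ay": 0,"az": 0,"gripper": 1.0},{"x": -0.8,"y": -3.1,"z": 0,"ax": 0,"ay": 0,"az": 0,"gripper": 1.0}])

```text
clock: 15.87
position: [526.3, -3.5, 89.6]
ee_rot: [-0.651, 0.759, -0.0, 0.002]
contact_force: [-0.2, 0.5, -0.7]
gripper_width: 44.8
grasp_force: 61.3
```

>>> send_rows(targets=[{"x": -0.8,"y": -3.1,"z": 0,"ax": 0,"ay": 0,"az": 0,"gripper": 1.0},{"x": -0.8,"y": -3.1,"z": 0,"ax": 0,"ay": 0,"az": 0,"gripper": 1.0},{"x": -0.8,"y": -3.1,"z": 0,"ax": 0,"ay": 0,"az": 0,"gripper": 1.0},{"x": -0.4,"y": -1.5,"z": 0,"ax": 0,"ay": 0,"az": 0,"gripper": 1.0},{"x": 0,"y": 0,"z": 0,"ax": 0,"ay": 0,"az": 0,"gripper": 1.0}])

```text
clock: 16.28
position: [641.1, 7.9, 85.2]
ee_rot: [-0.651, 0.759, -0.0, 0.001]
contact_force: [-0.3, -0.1, -1.1]
gripper_width: 44.5
grasp_force: 61.4
```

>>> send_rows(targets=[{"x": 0,"y": 0,"z": 0,"ax": 0,"ay": 0,"az": 0,"gripper": 1.0},{"x": 0,"y": 0,"z": 0,"ax": 0,"ay": 0,"az": 0,"gripper": 1.0}])

```text
clock: 16.45
position: [636.6, 7.4, 85.5]
ee_rot: [-0.651, 0.759, 0.001, -0.001]
contact_force: [0.3, 0.2, -0.6]
gripper_width: 44.4
grasp_force: 61.4
```

```bash
python3 plan.py 639,6.4,40,-99,1
```

```text
t 16.4 pos [636.6   7.4  85.5] psi -98.8 w 44.4 gf 61.4 tilt [ 0.001 -0.001]
[{"x":0.0,"y":-0.1,"z":2.3,"ax":0,"ay":0,"az":0.1,"gripper":1.0},{"x":0.06,"y":-0.15,"z":2.25,"ax":0,"ay":0,"az":0.1,"gripper":1.0}]
```

>>> send_rows(targets=[{"x": 0,"y": -0.1,"z": 2.0,"ax": 0,"ay": 0,"az": 0,"gripper": 1.0},{"x": 0.1,"y": -0.1,"z": 1.5,"ax": 0,"ay": 0,"az": 0,"gripper": 1.0},{"x": 0,"y": 0,"z": 0.5,"ax": 0,"ay": 0,"az": 0,"gripper": 1.0},{"x": 0,"y": 0,"z": 0,"ax": 0,"ay": 0,"az": 0,"gripper": 1.0},{"x": 0,"y": 0,"z": 0,"ax": 0,"ay": 0,"az": 0,"gripper": 1.0}])

```text
clock: 16.87
position: [639.5, 6.2, 46.8]
ee_rot: [-0.651, 0.759, -0.0, -0.0]
contact_force: [0.1, 0.0, 0.1]
gripper_width: 44.7
grasp_force: 61.4
```

```bash
python3 plan.py 639,6.4,20,-99,1; python3 - <<'E'
from h import *
im,d=snap('side'); c=im[150:250,230:350]; save(cv2.resize(c,None,fx=5,fy=5,interpolation=cv2.INTER_CUBIC),'s5.png')
E
```

```text
t 16.9 pos [639.5   6.2  46.8] psi -98.8 w 44.7 gf 61.4 tilt [-0. -0.]
[{"x":-0.01,"y":0.06,"z":2.68,"ax":0,"ay":0,"az":0.2,"gripper":1.0}]
```

View pics/s5.png

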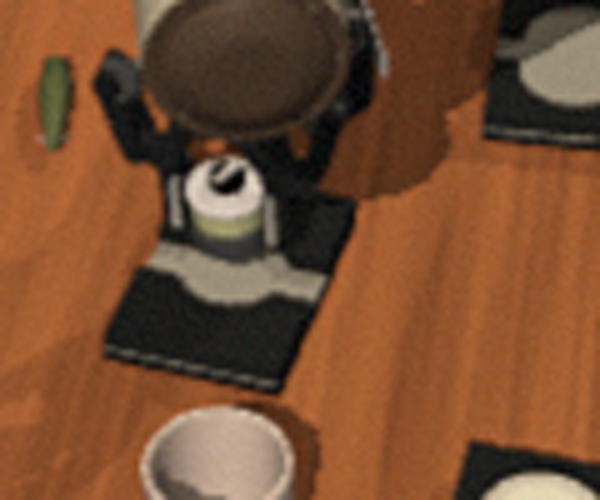

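The spool is held upright at crop (225,205) over its pocket (230,275). Lowering.

>>> send_rows(targets=[{"x": 0,"y": 0,"z": 1.2,"ax": 0,"ay": 0,"az": 0,"gripper": 1.0},{"x": 0,"y": 0,"z": 1.0,"ax": 0,"ay": 0,"az": 0,"gripper": 1.0},{"x": 0,"y": 0,"z": 0.6,"ax": 0,"ay": 0,"az": 0,"gripper": 1.0},{"x": 0,"y": 0,"z": 0.3,"ax": 0,"ay": 0,"az": 0,"gripper": 1.0},{"x": 0,"y": 0,"z": 0,"ax": 0,"ay": 0,"az": 0,"gripper": 1.0}])

```text
clock: 17.33
position: [639.1, 6.1, 13.8]
ee_rot: [-0.651, 0.759, 0.001, -0.001]
contact_force: [-0.3, 0.2, -1.4]
gripper_width: 44.6
grasp_force: 61.4
```

```bash
python3 plan.py 639,6.4,12,-99,1
```

```text
t 17.3 pos [639.1   6.1  13.8] psi -98.8 w 44.6 gf 61.4 tilt [ 0.001 -0.001]
[{"x":-0.03,"y":0.01,"z":0.18,"ax":0,"ay":0,"az":0.2,"gripper":1.0}]
```

>>> send_rows(targets=[{"x": 0,"y": 0,"z": 0.1,"ax": 0,"ay": 0,"az": 0,"gripper": 1.0},{"x": 0,"y": 0,"z": 0.1,"ax": 0,"ay": 0,"az": 0,"gripper": 1.0},{"x": 0,"y": 0,"z": 0.1,"ax": 0,"ay": 0,"az": 0,"gripper": 1.0},{"x": 0,"y": 0,"z": 0,"ax": 0,"ay": 0,"az": 0,"gripper": 1.0}])

```text
clock: 17.67
position: [640.0, 6.3, 12.4]
ee_rot: [-0.651, 0.759, -0.0, 0.0]
contact_force: [-0.1, 0.3, -0.2]
gripper_width: 44.6
grasp_force: 61.4
```

>>> send_rows(targets=[{"x": 0,"y": 0,"z": 0,"ax": 0,"ay": 0,"az": 0,"gripper": -1},{"x": 0,"y": 0,"z": 0,"ax": 0,"ay": 0,"az": 0,"gripper": -1},{"x": 0,"y": 0,"z": 0,"ax": 0,"ay": 0,"az": 0,"gripper": -1},{"x": 0,"y": 0,"z": 0,"ax": 0,"ay": 0,"az": 0,"gripper": -1}])

```text
clock: 18.0
position: [640.1, 6.3, 12.6]
ee_rot: [-0.651, 0.759, -0.0, 0.0]
contact_force: [-0.6, 0.4, -0.4]
gripper_width: 85.2
grasp_force: 0.0
```

>>> send_rows(targets=[{"x": 0,"y": 0,"z": -2,"ax": 0,"ay": 0,"az": 0,"gripper": -1},{"x": 0,"y": 0,"z": -3,"ax": 0,"ay": 0,"az": 0,"gripper": -1},{"x": 0,"y": 0,"z": -3,"ax": 0,"ay": 0,"az": 0,"gripper": -1},{"x": 0,"y": 0,"z": -2,"ax": 0,"ay": 0,"az": 0,"gripper": -1},{"x": 0,"y": 0,"z": 0,"ax": 0,"ay": 0,"az": 0,"gripper": -1}])

```text
clock: 18.42
position: [643.2, 6.7, 118.3]
ee_rot: [-0.651, 0.759, -0.003, 0.004]
contact_force: [1.1, -0.4, 0.4]
gripper_width: 85.2
grasp_force: 0.0
```

```bash
python3 plan.py 607.7,-186.3,125,-69.4,-1
```

```text
t 18.4 pos [643.2   6.7 118.3] psi -98.7 w 85.2 gf 0.0 tilt [-0.003  0.004]
[{"x":3.3,"y":0.1,"z":-0.1,"ax":0,"ay":0,"az":-4.9,"gripper":-1.0},{"x":3.2,"y":0.4,"z":-0.1,"ax":0,"ay":0,"az":-4.9,"gripper":-1.0},{"x":3.2,"y":0.6,"z":-0.1,"ax":0,"ay":0,"az":-4.9,"gripper":-1.0},{"x":3.1,"y":0.9,"z":-0.1,"ax":0,"ay":0,"az":-4.9,"gripper":-1.0},{"x":3.1,"y":1.2,"z":-0.1,"ax":0,"ay":0,"az":-4.9,"gripper":-1.0}]
[{"x":2.94,"y":1.49,"z":-0.17,"ax":0,"ay":0,"az":-4.8,"gripper":-1.0}]
```

>>> send_rows(targets=[{"x": 3.3,"y": 0.1,"z": -0.1,"ax": 0,"ay": 0,"az": -4.9,"gripper": -1.0},{"x": 3.2,"y": 0.4,"z": -0.1,"ax": 0,"ay": 0,"az": -4.9,"gripper": -1.0},{"x": 3.2,"y": 0.6,"z": -0.1,"ax": 0,"ay": 0,"az": -4.9,"gripper": -1.0},{"x": 3.1,"y": 0.9,"z": -0.1,"ax": 0,"ay": 0,"az": -4.9,"gripper": -1.0},{"x": 3.1,"y": 1.2,"z": -0.1,"ax": 0,"ay": 0,"az": -4.9,"gripper": -1.0}])

```text
clock: 18.83
position: [609.8, -155.5, 116.9]
ee_rot: [0.799, -0.602, -0.0, 0.0]
contact_force: [0.4, -0.2, 0.3]
gripper_width: 85.7
grasp_force: 0.0
```

>>> send_rows(targets=[{"x": 2.9,"y": 1.5,"z": -0.1,"ax": 0,"ay": 0,"az": -4.8,"gripper": -1.0},{"x": 0,"y": 0,"z": 0,"ax": 0,"ay": 0,"az": 0,"gripper": -1},{"x": 0,"y": 0,"z": 0,"ax": 0,"ay": 0,"az": 0,"gripper": -1},{"x": 0,"y": 0,"z": 0,"ax": 0,"ay": 0,"az": 0,"gripper": -1}])

```text
clock: 19.17
position: [603.7, -186.3, 117.9]
ee_rot: [0.821, -0.57, -0.0, 0.0]
contact_force: [0.7, 0.1, -0.4]
gripper_width: 85.7
grasp_force: 0.0
```

```bash
python3 plan.py 607.7,-186.3,50,-69.4,-1; python3 - <<'E'
from h import *
im,d=snap('side'); c=im[100:230,230:390]; save(cv2.resize(c,None,fx=4,fy=4,interpolation=cv2.INTER_CUBIC),'s6.png')
E
```

```text
t 19.2 pos [ 603.7 -186.3  117.9] psi -69.6 w 85.7 gf 0.0 tilt [-0.  0.]
[{"x":0.1,"y":-0.2,"z":3.4,"ax":0,"ay":0,"az":-0.1,"gripper":-1.0},{"x":0.04,"y":-0.17,"z":3.39,"ax":0,"ay":0,"az":-0.1,"gripper":-1.0}]
```

View pics/s6.png

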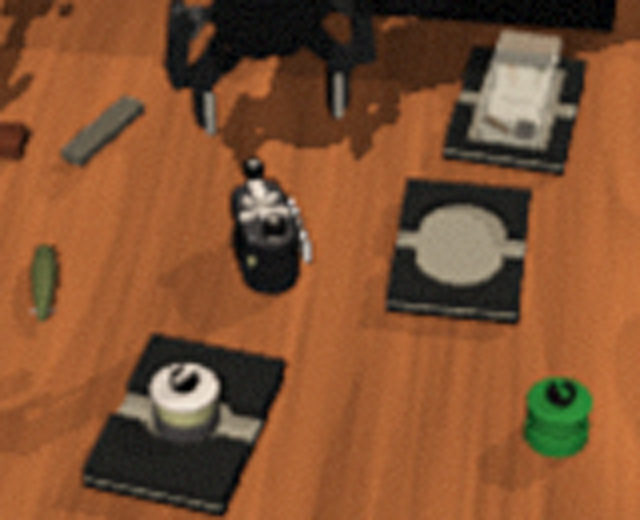

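The spare spool stands in its pocket at crop (185,405). The reel (268,230) lies between the open fingers, so I'm descending.

>>> send_rows(targets=[{"x": 0.1,"y": -0.2,"z": 3.0,"ax": 0,"ay": 0,"az": 0,"gripper": -1},{"x": 0,"y": -0.2,"z": 3.0,"ax": 0,"ay": 0,"az": 0,"gripper": -1},{"x": 0,"y": 0,"z": 2.0,"ax": 0,"ay": 0,"az": 0,"gripper": -1},{"x": 0,"y": 0,"z": 1.0,"ax": 0,"ay": 0,"az": 0,"gripper": -1},{"x": 0,"y": 0,"z": 0,"ax": 0,"ay": 0,"az": 0,"gripper": -1}])

```text
clock: 19.63
position: [606.6, -184.5, 25.5]
ee_rot: [0.822, -0.569, -0.002, 0.001]
contact_force: [-0.0, -0.8, 0.3]
gripper_width: 85.7
grasp_force: 0.0
```

>>> send_rows(targets=[{"x": 0,"y": 0,"z": 0,"ax": 0,"ay": 0,"az": 0,"gripper": -1},{"x": 0,"y": 0,"z": 0,"ax": 0,"ay": 0,"az": 0,"gripper": -1}])

```text
clock: 19.8
position: [609.5, -185.6, 29.9]
ee_rot: [0.822, -0.569, 0.001, -0.001]
contact_force: [-0.4, -0.6, -0.3]
gripper_width: 85.3
grasp_force: 0.0
```

```bash
python3 plan.py 607.7,-186.3,4,-69.4,-1
```

```text
t 19.8 pos [ 609.5 -185.6   29.9] psi -69.4 w 85.3 gf 0.0 tilt [ 0.001 -0.001]
[{"x":0.01,"y":0.19,"z":2.59,"ax":0,"ay":0,"az":-0.0,"gripper":-1.0}]
```

>>> send_rows(targets=[{"x": 0,"y": 0.2,"z": 1.0,"ax": 0,"ay": 0,"az": 0,"gripper": -1},{"x": 0,"y": 0,"z": 1.0,"ax": 0,"ay": 0,"az": 0,"gripper": -1},{"x": 0,"y": 0,"z": 0.5,"ax": 0,"ay": 0,"az": 0,"gripper": -1},{"x": 0,"y": 0,"z": 0,"ax": 0,"ay": 0,"az": 0,"gripper": -1},{"x": 0,"y": 0,"z": 0,"ax": 0,"ay": 0,"az": 0,"gripper": -1}])

```text
clock: 20.22
position: [605.8, -186.7, 2.7]
ee_rot: [0.822, -0.57, -0.0, 0.0]
contact_force: [-0.3, 1.0, 0.4]
gripper_width: 85.4
grasp_force: 0.0
```

>>> send_rows(targets=[{"x": 0,"y": 0,"z": 0,"ax": 0,"ay": 0,"az": 0,"gripper": 1},{"x": 0,"y": 0,"z": 0,"ax": 0,"ay": 0,"az": 0,"gripper": 1},{"x": 0,"y": 0,"z": 0,"ax": 0,"ay": 0,"az": 0,"gripper": 1},{"x": 0,"y": 0,"z": 0,"ax": 0,"ay": 0,"az": 0,"gripper": 1},{"x": 0,"y": 0,"z": 0,"ax": 0,"ay": 0,"az": 0,"gripper": 1}])

```text
clock: 20.63
position: [606.9, -186.6, 4.1]
ee_rot: [0.822, -0.57, 0.001, -0.0]
contact_force: [0.7, 0.1, 2.4]
gripper_width: 49.1
grasp_force: 63.1
```

```bash
python3 plan.py 607.7,-186.3,100,-69.4,1 461,-204,100,-92,1
```

```text
t 20.6 pos [ 606.9 -186.6    4.1] psi -69.5 w 49.1 gf 63.1 tilt [ 0.001 -0.   ]
[{"x":-0.0,"y":-0.0,"z":-3.2,"ax":0,"ay":0,"az":-0.0,"gripper":1.0},{"x":-0.0,"y":-0.0,"z":-3.2,"ax":0,"ay":0,"az":-0.0,"gripper":1.0},{"x":-0.0,"y":-0.08,"z":-3.19,"ax":0,"ay":0,"az":-0.1,"gripper":1.0},{"x":-0.9,"y":3.6,"z":-0.0,"ax":0,"ay":0,"az":5.7,"gripper":1.0},{"x":-0.5,"y":3.7,"z":-0.0,"ax":0,"ay":0,"az":5.6,"gripper":1.0}]
[{"x":-0.2,"y":3.7,"z":-0.0,"ax":0,"ay":0,"az":5.7,"gripper":1.0},{"x":0.24,"y":3.62,"z":-0.0,"ax":0,"ay":0,"az":5.6,"gripper":1.0}]
```

>>> send_rows(targets=[{"x": 0,"y": 0,"z": -1.2,"ax": 0,"ay": 0,"az": 0,"gripper": 1.0},{"x": 0,"y": 0,"z": -2.5,"ax": 0,"ay": 0,"az": 0,"gripper": 1.0},{"x": 0,"y": 0,"z": -2.5,"ax": 0,"ay": 0,"az": 0,"gripper": 1.0},{"x": 0,"y": 0,"z": -1.5,"ax": 0,"ay": 0,"az": 0,"gripper": 1.0},{"x": -0.4,"y": 1.8,"z": 0,"ax": 0,"ay": 0,"az": 3.0,"gripper": 1.0}])

```text
clock: 21.05
position: [593.1, -189.5, 85.2]
ee_rot: [0.807, -0.591, 0.005, -0.002]
contact_force: [0.5, -0.3, -1.2]
gripper_width: 49.0
grasp_force: 62.7
```

>>> send_rows(targets=[{"x": -0.6,"y": 3.0,"z": 0,"ax": 0,"ay": 0,"az": 5.0,"gripper": 1.0},{"x": -0.3,"y": 3.0,"z": 0,"ax": 0,"ay": 0,"az": 5.0,"gripper": 1.0},{"x": -0.1,"y": 3.0,"z": 0,"ax": 0,"ay": 0,"az": 5.0,"gripper": 1.0},{"x": 0.2,"y": 2.0,"z": 0,"ax": 0,"ay": 0,"az": 3.0,"gripper": 1.0},{"x": 0,"y": 0,"z": 0,"ax": 0,"ay": 0,"az": 0,"gripper": 1.0}])

```text
clock: 21.47
position: [472.0, -201.7, 80.3]
ee_rot: [-0.703, 0.712, 0.003, -0.001]
contact_force: [-0.1, 0.4, -1.0]
gripper_width: 49.5
grasp_force: 62.6
```

>>> send_rows(targets=[{"x": 0,"y": 0,"z": 0,"ax": 0,"ay": 0,"az": 0,"gripper": 1.0},{"x": 0,"y": 0,"z": 0,"ax": 0,"ay": 0,"az": 0,"gripper": 1.0}])

```text
clock: 21.63
position: [478.6, -202.0, 81.0]
ee_rot: [-0.704, 0.71, -0.001, 0.0]
contact_force: [-0.2, 0.2, -2.1]
gripper_width: 49.0
grasp_force: 62.7
```

```bash
python3 plan.py 461,-204,50,-91.5,1
```

```text
t 21.6 pos [ 478.6 -202.    81. ] psi -90.5 w 49.0 gf 62.7 tilt [-0.001  0.   ]
[{"x":0.22,"y":1.76,"z":3.1,"ax":0,"ay":0,"az":1.0,"gripper":1.0}]
```

>>> send_rows(targets=[{"x": 0.1,"y": 0.8,"z": 1.0,"ax": 0,"ay": 0,"az": 1.0,"gripper": 1.0},{"x": 0.1,"y": 0.9,"z": 1.0,"ax": 0,"ay": 0,"az": 0,"gripper": 1.0},{"x": 0,"y": 0,"z": 1.0,"ax": 0,"ay": 0,"az": 0,"gripper": 1.0},{"x": 0,"y": 0,"z": 0,"ax": 0,"ay": 0,"az": 0,"gripper": 1.0},{"x": 0,"y": 0,"z": 0,"ax": 0,"ay": 0,"az": 0,"gripper": 1.0}])

```text
clock: 22.05
position: [461.7, -203.5, 50.1]
ee_rot: [-0.698, 0.716, 0.0, -0.0]
contact_force: [0.8, -0.5, -1.9]
gripper_width: 48.9
grasp_force: 62.7
```

```bash
python3 plan.py 461,-204,30,-91.5,1; python3 - <<'E'
from h import *
im,d=snap('side'); c=im[100:210,270:400]; save(cv2.resize(c,None,fx=4.5,fy=4.5,interpolation=cv2.INTER_CUBIC),'s7.png')
E
```

```text
t 22.1 pos [ 461.7 -203.5   50.1] psi -91.4 w 48.9 gf 62.7 tilt [ 0. -0.]
[{"x":0.05,"y":0.07,"z":2.01,"ax":0,"ay":0,"az":0.1,"gripper":1.0}]
```

View pics/s7.png

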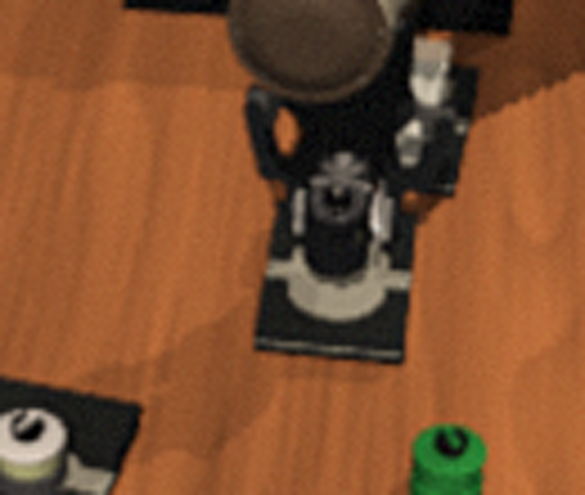

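The reel is held upright over the oblong pocket at crop (338,235). Lowering to TCP z of about 14.

>>> send_rows(targets=[{"x": 0,"y": 0.1,"z": 1.2,"ax": 0,"ay": 0,"az": 0,"gripper": 1.0},{"x": 0,"y": 0,"z": 1.2,"ax": 0,"ay": 0,"az": 0,"gripper": 1.0},{"x": 0,"y": 0,"z": 0.7,"ax": 0,"ay": 0,"az": 0,"gripper": 1.0},{"x": 0,"y": 0,"z": 0.3,"ax": 0,"ay": 0,"az": 0,"gripper": 1.0},{"x": 0,"y": 0,"z": 0,"ax": 0,"ay": 0,"az": 0,"gripper": 1.0}])

```text
clock: 22.52
position: [460.0, -203.5, 16.0]
ee_rot: [-0.698, 0.716, 0.0, -0.0]
contact_force: [-1.0, -0.3, -2.5]
gripper_width: 49.3
grasp_force: 62.7
```

>>> send_rows(targets=[{"x": 0,"y": 0,"z": 0,"ax": 0,"ay": 0,"az": 0,"gripper": 1.0}])

```text
clock: 22.6
position: [460.4, -203.6, 16.7]
ee_rot: [-0.698, 0.716, -0.0, 0.0]
contact_force: [0.5, 0.5, -1.0]
gripper_width: 49.4
grasp_force: 62.7
```

>>> send_rows(targets=[{"x": 0,"y": 0,"z": 0.1,"ax": 0,"ay": 0,"az": 0,"gripper": 1.0},{"x": 0,"y": 0,"z": 0.1,"ax": 0,"ay": 0,"az": 0,"gripper": 1.0},{"x": 0,"y": 0,"z": 0.1,"ax": 0,"ay": 0,"az": 0,"gripper": 1.0},{"x": 0,"y": 0,"z": 0,"ax": 0,"ay": 0,"az": 0,"gripper": 1.0}])

```text
clock: 22.93
position: [460.2, -203.5, 14.0]
ee_rot: [-0.698, 0.716, -0.0, 0.0]
contact_force: [-0.9, 0.3, 2.9]
gripper_width: 49.4
grasp_force: 63.2
```

>>> send_rows(targets=[{"x": 0,"y": 0,"z": 0,"ax": 0,"ay": 0,"az": 0,"gripper": -1},{"x": 0,"y": 0,"z": 0,"ax": 0,"ay": 0,"az": 0,"gripper": -1},{"x": 0,"y": 0,"z": 0,"ax": 0,"ay": 0,"az": 0,"gripper": -1},{"x": 0,"y": 0,"z": 0,"ax": 0,"ay": 0,"az": 0,"gripper": -1},{"x": 0,"y": 0,"z": 0,"ax": 0,"ay": 0,"az": 0,"gripper": -1}])

```text
clock: 23.35
position: [459.8, -203.5, 13.3]
ee_rot: [-0.698, 0.716, -0.0, 0.0]
contact_force: [0.1, -0.1, 0.4]
gripper_width: 85.4
grasp_force: 0.0
```

>>> send_rows(targets=[{"x": 0,"y": 0,"z": -1.5,"ax": 0,"ay": 0,"az": 0,"gripper": -1},{"x": 0,"y": 0,"z": -3,"ax": 0,"ay": 0,"az": 0,"gripper": -1},{"x": 0,"y": 0,"z": -4,"ax": 0,"ay": 0,"az": 0,"gripper": -1},{"x": 0,"y": 0,"z": -4,"ax": 0,"ay": 0,"az": 0,"gripper": -1},{"x": 0,"y": 0,"z": -4,"ax": 0,"ay": 0,"az": 0,"gripper": -1}])

```text
clock: 23.77
position: [459.2, -203.4, 180.0]
ee_rot: [-0.698, 0.716, 0.0, -0.0]
contact_force: [1.9, 0.9, -0.2]
gripper_width: 85.4
grasp_force: 0.0
```

```bash
python3 plan.py 400,0,200,-91.5,-1 300,350,240,-60,-1
```

```text
t 23.8 pos [ 459.2 -203.4  180. ] psi -91.5 w 85.4 gf 0.0 tilt [ 0. -0.]
[{"x":-3.4,"y":1.1,"z":-0.3,"ax":0,"ay":0,"az":0.0,"gripper":-1.0},{"x":-3.4,"y":1.1,"z":-0.3,"ax":0,"ay":0,"az":0.0,"gripper":-1.0},{"x":-3.3,"y":1.1,"z":-0.3,"ax":0,"ay":0,"az":0.0,"gripper":-1.0},{"x":-3.4,"y":1.0,"z":-0.4,"ax":0,"ay":0,"az":0.0,"gripper":-1.0},{"x":-3.3,"y":1.1,"z":-0.3,"ax":0,"ay":0,"az":0.0,"gripper":-1.0}]
[{"x":-3.38,"y":1.04,"z":-0.4,"ax":0,"ay":0,"az":0.0,"gripper":-1.0},{"x":-3.5,"y":1.1,"z":-0.4,"ax":0,"ay":0,"az":-3.1,"gripper":-1.0},{"x":-3.5,"y":0.9,"z":-0.4,"ax":0,"ay":0,"az":-3.2,"gripper":-1.0},{"x":-3.6,"y":0.7,"z":-0.4,"ax":0,"ay":0,"az":-3.1,"gripper":-1.0},{"x":-3.6,"y":0.5,"z":-0.4,"ax":0,"ay":0,"az":-3.2,"gripper":-1.0}]
[{"x":-3.6,"y":0.3,"z":-0.4,"ax":0,"ay":0,"az":-3.1,"gripper":-1.0},{"x":-3.6,"y":0.1,"z":-0.4,"ax":0,"ay":0,"az":-3.2,"gripper":-1.0},{"x":-3.7,"y":-0.1,"z":-0.4,"ax":0,"ay":0,"az":-3.1,"gripper":-1.0},{"x":-3.6,"y":-0.3,"z":-0.4,"ax":0,"ay":0,"az":-3.2,"gripper":-1.0},{"x":-3.6,"y":-0.5,"z":-0.4,"ax":0,"ay":0,"az":-3.1,"gripper":-1.0}]
[{"x":-3.6,"y":-0.64,"z":-0.4,"ax":0,"ay":0,"az":-3.2,"gripper":-1.0}]
```

>>> send_rows(targets=[{"x": -3.4,"y": 1.1,"z": -0.3,"ax": 0,"ay": 0,"az": 0,"gripper": -1},{"x": -3.4,"y": 1.1,"z": -0.3,"ax": 0,"ay": 0,"az": 0,"gripper": -1},{"x": -3.3,"y": 1.1,"z": -0.3,"ax": 0,"ay": 0,"az": 0,"gripper": -1},{"x": -3.4,"y": 1.0,"z": -0.4,"ax": 0,"ay": 0,"az": 0,"gripper": -1},{"x": -2.5,"y": 0.8,"z": -0.3,"ax": 0,"ay": 0,"az": 0,"gripper": -1}])

```text
clock: 24.18
position: [411.9, -40.6, 194.7]
ee_rot: [-0.698, 0.716, -0.0, 0.0]
contact_force: [-0.1, 0.3, 0.5]
gripper_width: 85.5
grasp_force: 0.0
```

>>> send_rows(targets=[{"x": -1,"y": 0,"z": 0,"ax": 0,"ay": 0,"az": 0,"gripper": -1},{"x": 0,"y": 0,"z": 0,"ax": 0,"ay": 0,"az": 0,"gripper": -1},{"x": 0,"y": 0,"z": 0,"ax": 0,"ay": 0,"az": 0,"gripper": -1}])

```text
clock: 24.43
position: [413.4, -32.1, 194.3]
ee_rot: [-0.698, 0.716, -0.0, 0.0]
contact_force: [-0.5, -0.7, -0.7]
gripper_width: 85.3
grasp_force: 0.0
```

```bash
python3 - <<'E'
from h import *
im,d=snap('top'); C=cloud('top',im,d); ok=(d>0)
save(cv2.resize(im[90:310,140:500],None,fx=2.2,fy=2.2,interpolation=cv2.INTER_CUBIC),'t2.png')
W={'reel':((461,-204),30,35,62),'line':((455.6,195.3),25,40,45),'spare':((639,6.4),25,30,32),'lure':((425.5,-393),25,40,70),'mug':((600,201),30,50,70)}
for k,((x,y),t,r,ry) in W.items():
    m=ok&(abs(C[...,0]-x)<r+15)&(abs(C[...,1]-y)<ry+5)&(C[...,2]>t)&(C[...,2]<100)
    q=C[m]; print(k,m.sum(), rect(q) if len(q)>5 else '', 'z95',np.percentile(q[:,2],[50,90]).round() if len(q) else '')
print(arm.read_state()['position'].round())
E
```

```text
reel 540 (array([ 458.5, -203.1]), array([47.9, 87.2]), 'long axis deg', 89.0) z95 [57. 73.]
line 475 (array([454.7, 197.9]), array([ 91.4, 100.7]), 'long axis deg', 82.4) z95 [52. 56.]
spare 250 (array([640.6,   6.9]), array([71.4, 85.9]), 'long axis deg', 3.0) z95 [46. 54.]
lure 801 (array([ 429.1, -392.3]), array([ 88.9, 133.5]), 'long axis deg', 83.8) z95 [48. 51.]
mug 300 (array([600.5, 201.1]), array([72.1, 99.1]), 'long axis deg', 147.7) z95 [63. 76.]
[413. -33. 194.]
```

View pics/t2.png

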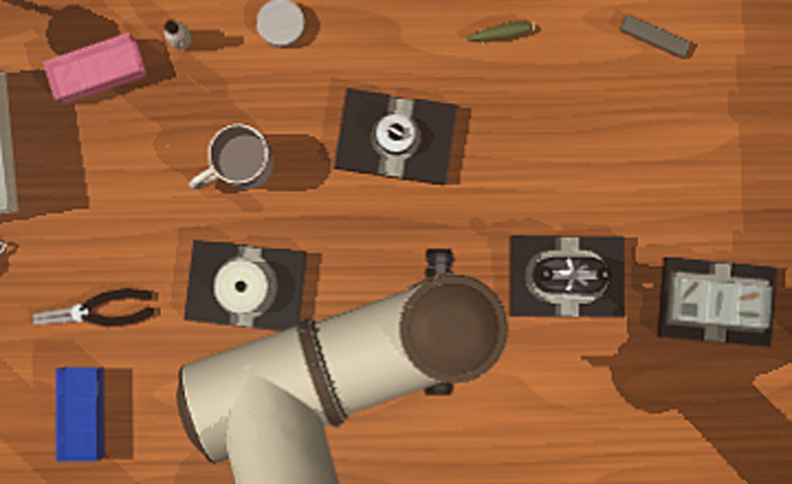

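All four pieces are in their pockets: reel at crop (570,275), line spool (240,286), spare spool (397,132) and lure box (720,300). Heights are right, and the mug and pliers haven't moved. Handing in.

```bash
python3 -c "
from bench import arm
print(arm.job_done())"
```

```text
the job is handed in; nothing more can be done
None
```

I set the reel, both spools and the lure box into their matching foam pockets and handed the job in at about 24 s. The last picture shows all four in place with the mug and pliers where they were; the hand-in gave no verdict.

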